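Index the carver's swivel plate, pin it and clamp a blank

ROBOT

A 6-joint arm with a two-finger parallel gripper is mounted at the origin on the work surface. World frame = base frame: x ahead of the robot, y to its left, z up, the work surface at z = 0. Lengths are in m, angles in degrees, forces in N, time in s.
With the tool pointing down it reaches from about 0.4 to 0.825 m from the base axis. Payload 7 kg.
Tool frame: the origin (TCP) lies at the very end of the fingers, on their centre line; the grasp point (between the pads) lies 19 mm behind it; z points along the fingers, y is the line along which they close (so a half turn about z gives the same grasp; the last joint's range is limited). The gripper opens to 88 mm and grips with 3 to 60 N. Pads are 19 mm wide; open, the fingers measure 130 mm over their backs; the gripper's body (78 mm by 193 mm) begins 47 mm behind the grasp point.
Start: joints at [-50.357, 20.546, 0.682, 0, -70.136, -16.507], TCP at [0.265, -0.621, 0.227] pointing down, gripper open.
Joint ranges: [-176.03, 176.03], [-82.01, 121.73], [-58.28, 71.71], [-173.87, 95.51], [-174.79, -0.11], [-173.66, 173.66]. Speed limits (degrees/s): [136.94, 136.94, 172.46, 180, 180, 180].

INTERFACE

Orientations are given as [roll, pitch, yaw] about the fixed x, y, z axes, in that order (R = Rz(yaw) Ry(pitch) Rx(roll)).
In Python, from plant import ctrl gives the robot as it stands.
- The arm moves only by the tool carry_out, never from a script. Its argument "deltas" is a list that holds one entry, the list of rows, each a list of 5 numbers: the shift along the tool's x, y, z scaled (see below), then the turn about the tool's z scaled (see below), then the opening, from -1 (shut) to 1 (fully open). A call has 1 to 5 rows; each row is the pose to reach, as a shift and turn from the pose commanded when the call began, along the tool's axes at that moment, turning the shorter way round; what a row does not reach only later rows make up. The controller multiplies each number of a shift by 20 cm and each number of a turn by 2 pi rad. A row lasts 1/10 s, in which the tool goes at most 50 mm and 8.59 degrees, less where a joint would pass 70% of its speed; a pose out of reach is approached as far as the arm can. A call with a number of a shift or a turn outside -1 to 1 is refused whole. A call with a gripper value outside its range is refused whole. The fingers move at their own pace and stop on an object; the grip force is fixed at half the most. Time passes only in rows, so rows that repeat a pose let the fingers close. It gives the time, the measured TCP pose, the force, the opening and the grip force at its end, in the units of the state.
- ctrl.get_obs(): the state, without advancing time (a new reading comes with each control period).
- ctrl.snapshot(name): name is "scene" or "side" or "wrist"; returns a dict with "color" (480x640x3 uint8, red, green, blue), "camera_matrix" (3x3 intrinsics, pixels), "R" (3x3) and "t" (3): a world point X has camera coordinates R X + t. Camera axes: x right, y down, z forward; pixel columns grow to the right and rows downward; lengths in m; the calibration is good to about 2 mm. A picture is of the moment at which its call begins. There is no depth.
- ctrl.close_job(): hands the job in; it is judged then, once.
Trained networks look in a picture, given as the dict that the camera call returned (one of the last four; its "shot" number tells which), for a name from the list of things; names that differ only in an ending like _2 or _b are one class to them, and where a whole thing is asked for, a point or a joint stands for the part that bears it (a point fixed in the world has none). Each returns a list of dicts, best first, with "p" (0 to 1); they miss things now and then, are a little off and sometimes report something else, mostly with a low value. They report only what shows in the picture. A call takes as long as a camera call.
- ctrl.search_frame(picture, name): "centre" ([column, row] in pixels, amid what is visible of it).
- ctrl.silhouettes(picture, name): "mask" (480x640 bool, what is visible of it) and "centre" ([column, row] in pixels, amid what is visible of it).
- ctrl.spot_point(picture, name): "centre" ([column, row] in pixels: a listed point, or the origin of a listed thing).
The state is a dict: "clock": time; "joint_pos": joint angles; "qvel": joint speeds; "tau": joint torques, N m; "tool_pos": TCP position; "orientation": TCP orientation; "force": force on the tool from outside, world axes, zero at the start; "moment": the same for the moment, N m; "opening": finger opening in m; "gripper_force": force on a finger pad.
Only numpy, scipy, OpenCV 4.12 (cv2) and the standard library are available. Lean on these libraries where they do the work, as an engineer would, in place of code of your own. Each camera call takes 0.05 s, during which the arm holds its last target. There are 200 camera calls.

TASK

Get the carving fixture ready: first swing the toggle clamp right back until it stays open by itself, then turn the swivel plate by its wooden post until its three holes line up with those in the base, and push every steel locking pin in the rack fully home, one to a hole. Only then lay the wooden blank flat on the rectangle marked on the plate, long sides along the long sides of the mark, and swing the clamp over onto it so that it stays pressed down. Leave the two gouges and the mallet where they are.

Things in the scene. Friction and masses are not known exactly. Their poses are not given: they have to be found in the camera images.
- base: Fixed dark-wood fixture base, 160 x 160 x 30 mm, with a tongue on its +y side (to y = 165 mm) that carries the toggle clamp. Origin: centre of the square's underside; axes along its sides, yaw up to 0.3 rad. The plywood swivel plate on it is 150 x 150 x 12 mm, top 44 mm above the bench. Both have vertical 14 mm holes at (58,58), (58,-58), (-58,58) mm; the plate's fourth corner bears a post.
- plate (a joint): Swivel plate's angle about the vertical through the base's origin, rad, counter-clockwise from above. At 0 its sides are parallel to the base's and the three holes line up; there is no stop there (range -0.6 to 1.3). Starts at 0.45 to 1.15. Stays where left; turning takes about 2 N at the post. A pin enters when it is within about 0.02.
- post_top (a point): Top centre of the upright round wooden post by which the plate is turned: 18 mm diameter, 42 mm tall above the plate, at (-58,-58) mm of the plate (82 mm from the turning axis).
- plate_mark (a point): Centre of the plate's top face = centre of the rectangle marked on it in dark lines, 86 x 48 mm, the long sides along the plate's own x (the point's axes turn with the plate).
- hole1 (a point): Centre of the upper mouth of plate hole 1 (14 mm diameter, through), in the plate's top face; turns with the plate.
- hole2 (a point): Centre of the upper mouth of plate hole 2 (14 mm diameter, through), in the plate's top face; turns with the plate.
- hole3 (a point): Centre of the upper mouth of plate hole 3 (14 mm diameter, through), in the plate's top face; turns with the plate.
- socket1 (a point): Centre of the upper mouth of base hole 1 (14 mm diameter, 30 mm deep), in the base's top face 30 mm above the bench; plate hole 1 comes over it when the plate is at 0.
- socket2 (a point): Centre of the upper mouth of base hole 2 (14 mm diameter, 30 mm deep), in the base's top face 30 mm above the bench; plate hole 2 comes over it when the plate is at 0.
- socket3 (a point): Centre of the upper mouth of base hole 3 (14 mm diameter, 30 mm deep), in the base's top face 30 mm above the bench; plate hole 3 comes over it when the plate is at 0.
- clamp (a joint): Toggle clamp arm's angle, rad: 0 = level, reaching from the hinge in the base's -y direction over the plate, foot just touching the top of a blank; grows as it swings up and back; 1.57 upright; 2.1 open stop. Starts shut on nothing at -0.2. A spring snaps it away from a dead point near 0.95, to open or shut, so it stays at either end (about 6 N at the handle there).
- clamp_hinge (a point): Hinge axis of the clamp arm, 118 mm above the bench, at (0,128) mm of the base; the axis runs along the base's x.
- clamp_grip (a point): Middle of the clamp's handle: black round sleeve that turns freely on its own axis, 14 mm thick, parallel to the base's x, standing out 57 mm from the arm's end to the base's -x side; the point is 34 mm from the arm's middle and 148 mm from the hinge axis. Arm 18 x 12 mm; its rubber foot hangs 32 mm below, 128 mm from the hinge.
- rack: Fixed light-wood pin rack, 170 x 50 x 45 mm, origin at the centre of its underside, long side along its x; three square holes of 15 mm at x = -56, 0, 56 mm, where the pins stand. May be yawed up to 0.3 rad.
- pin1: Steel locking pin, upright in the rack (two or three are there; None if absent), 60 to 130 g. Origin: underside of its collar (26 mm wide, 4 mm thick), z up the pin. Below it a shank, 12 mm diameter, 36 mm long, the last 7 mm tapered; above the collar a round grip, 20 mm diameter, 30 mm tall. Fully home, the collar lies on the plate: origin 44 mm above the bench.
- pin2: Steel locking pin, upright in the rack (two or three are there; None if absent), 60 to 130 g. Origin: underside of its collar (26 mm wide, 4 mm thick), z up the pin. Below it a shank, 12 mm diameter, 36 mm long, the last 7 mm tapered; above the collar a round grip, 20 mm diameter, 30 mm tall. Fully home, the collar lies on the plate: origin 44 mm above the bench.
- pin3: Steel locking pin, upright in the rack (two or three are there; None if absent), 60 to 130 g. Origin: underside of its collar (26 mm wide, 4 mm thick), z up the pin. Below it a shank, 12 mm diameter, 36 mm long, the last 7 mm tapered; above the collar a round grip, 20 mm diameter, 30 mm tall. Fully home, the collar lies on the plate: origin 44 mm above the bench.
- blank: Loose carving blank, light wood block 84 x 46 x 42 mm (x, y, z), origin at the centre of its underside, lying on the bench to the robot's left at any yaw within 0.7 rad; 100 to 200 g.
- gouge_a: Bystander: carving gouge with light wooden handle, lying, 200 mm long, origin under the ferrule.
- gouge_b: Bystander: carving gouge with dark wooden handle, lying, 180 mm long, origin under the ferrule.
- mallet: Bystander: round wooden carver's mallet standing on its head, 72 mm across, 210 mm tall, origin at the centre of its underside.

How it is judged:
By the outcome, as a careful person would: the job done as asked, in the order asked, and still so for the second after the job is handed in, with the robot touching nothing.
Of pin1, pin2, pin3 only 2 to 3 are there at a start; the rules pass over those that are not, and their reading is None.
At some moment in a run one of blank may be knocked a few centimetres aside while the robot is not near it.
It also fails if it takes over 192 s, if anything falls off the work surface, if the arm or the gripper's body presses on something with over 40 N, if the wrist force passes 120 N, or if a joint passes its speed limit or range.

## Working session

There is one attempt and no reset: what is moved stays moved. The work goes in short steps, Python scripts to look and compute and a tool call to move; the robot and the scene stay as the last step left them, time stands still between calls to the robot, and variables do not carry over. Pictures are saved under pics/ and viewed, at most 14 in all, crops included, and the job is handed in when it is done.

Besides the shell and the picture viewer there is one more tool, called after "Call:" by a JSON object that holds its "method" and its "body". carry_out: Moves the arm, as the interface text tells. Its arguments: {"type":"object","properties":{"deltas":{"type":"array"}},"required":["deltas"]}

```bash
ls; mkdir -p pics
cat > h.py <<'E'
import numpy as np, cv2
from plant import ctrl
from scipy.spatial.transform import Rotation as Ro
def shot(cam,fn=None):
    s=ctrl.snapshot(cam)
    if fn: cv2.imwrite('pics/'+fn,s['color'][:,:,::-1])
    return s
def ray(s,px):
    K=np.array(s['camera_matrix']);R=np.array(s['R']);t=np.array(s['t'])
    d=R.T@np.linalg.inv(K)@np.array([px[0],px[1],1.]); return -R.T@t,d
def onz(s,px,z):
    c,d=ray(s,px); return c+d*(z-c[2])/d[2]
def proj(s,X):
    p=np.array(s['camera_matrix'])@(np.array(s['R'])@np.array(X)+np.array(s['t'])); return p[:2]/p[2]
def tri(obs):
    A=0;b=0;
    for s,px in obs:
        c,d=ray(s,px);d=d/np.linalg.norm(d);P=np.eye(3)-np.outer(d,d);A=A+P;b=b+P@c
    return np.linalg.solve(A,b)
def to(x,y,z,yawdeg=None):
    """print scaled delta to reach tool pos, tool yaw = direction of tool y axis closing line"""
    o=ctrl.get_obs();R=Ro.from_euler('xyz',o['orientation'],degrees=True).as_matrix()
    d=R.T@(np.array([x,y,z])-o['tool_pos'])/0.2
    r=0
    if yawdeg is not None:
        # closing line direction wanted at yawdeg (mod 180) in world
        cur=np.degrees(np.arctan2(R[1,1],R[0,1])); w=(yawdeg-cur+90)%180-90
        r=-w/360 # tool z down
    print('delta',np.round(d,4),'turn',round(r,4))
E
python3 - <<'E'
from h import *
o=ctrl.get_obs();print({k:np.round(v,3) for k,v in o.items()})
a=shot('scene','s0.png');b=shot('side','d0.png')
for n in ['post_top','plate_mark','hole1','hole2','hole3','socket1','socket2','socket3','clamp_hinge','clamp_grip','base','rack','pin1','blank','mallet','gouge_a']:
    r=[[(np.round(q['centre']).tolist(),round(float(q['p']),2)) for q in ctrl.spot_point(s,n)[:4]] for s in (a,b)]
    print(n,r)
E
```

```text
pics
{'clock': np.float64(0.0), 'joint_pos': array([-5.0357e+01,  2.0591e+01,  6.3400e-01, -2.2000e-02, -7.0136e+01,
       -1.6508e+01]), 'qvel': array([ 0.008,  0.073,  0.042,  0.023, -0.024,  0.031]), 'tau': array([ 1.0000e-03, -5.8272e+01,  2.9306e+01,  6.9970e+00,  7.0000e-03,
       -0.0000e+00]), 'tool_pos': array([ 0.265, -0.62 ,  0.226]), 'orientation': array([ 1.79905e+02, -7.00000e-03, -1.56872e+02]), 'force': array([ 0.007,  0.334, -0.305]), 'moment': array([-0.051,  0.017,  0.   ]), 'gripper_force': np.float64(0.0), 'opening': np.float64(0.088)}
post_top [[([272.0, 258.0], 0.75)], [([356.0, 256.0], 0.6), ([343.0, 234.0], 0.57)]]
plate_mark [[([303.0, 258.0], 0.78), ([290.0, 287.0], 0.42)], [([328.0, 275.0], 0.82)]]
hole1 [[([332.0, 241.0], 0.91), ([283.0, 239.0], 0.77), ([330.0, 281.0], 0.57)], [([372.0, 276.0], 0.98), ([324.0, 293.0], 0.93), ([300.0, 267.0], 0.91)]]
hole2 [[([332.0, 241.0], 0.91), ([283.0, 239.0], 0.77), ([330.0, 281.0], 0.57)], [([372.0, 276.0], 0.98), ([324.0, 293.0], 0.93), ([300.0, 267.0], 0.91)]]
hole3 [[([332.0, 241.0], 0.91), ([283.0, 239.0], 0.7
[... 617 characters left out ...]
96.0, 274.0], 0.83)]]
clamp_grip [[([290.0, 235.0], 0.71), ([291.0, 287.0], 0.57)], [([352.0, 255.0], 0.6)]]
base [[([305.0, 272.0], 0.88)], [([336.0, 285.0], 0.6), ([243.0, 301.0], 0.26)]]
rack [[([159.0, 309.0], 0.62), ([283.0, 237.0], 0.39)], [([403.0, 232.0], 0.62)]]
pin1 [[([181.0, 306.0], 0.58), ([134.0, 283.0], 0.58), ([342.0, 270.0], 0.17)], [([382.0, 219.0], 0.52), ([422.0, 218.0], 0.48)]]
blank [[([377.0, 190.0], 0.63), ([289.0, 288.0], 0.61)], [([345.0, 441.0], 0.7)]]
mallet [[([255.0, 385.0], 0.84), ([176.0, 308.0], 0.41)], [([302.0, 226.0], 0.88), ([345.0, 297.0], 0.25)]]
gouge_a [[([418.0, 232.0], 0.81), ([398.0, 293.0], 0.66)], [([241.0, 297.0], 0.96), ([252.0, 378.0], 0.77)]]
```

View pics/s0.png

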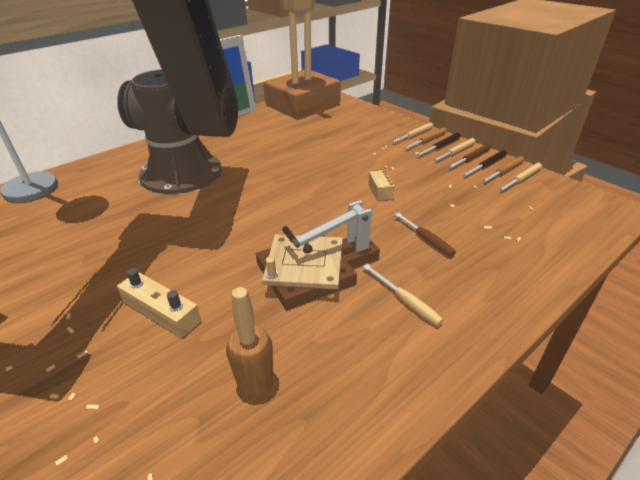

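View pics/d0.png

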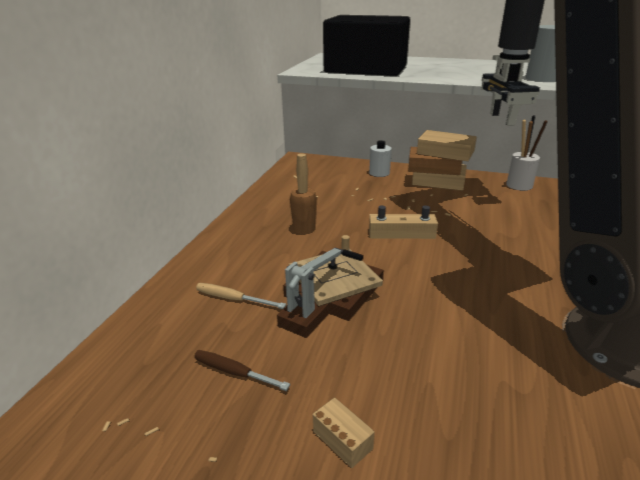

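Scene view: the plate (about 303,258) is turned and the clamp is shut over it. The rack (159,305) holds two pins at its ends, at (134,278) and (174,300). The blank is at (381,185), the post at (271,265), and the mallet is at (253,370), between the rack and the camera.

Run:
```python
from h import *
a=shot('scene');b=shot('side')
for s in (a,b):
    print('cam',np.round(ray(s,(320,240))[0],3))
    for n,z in [('hole1',.044),('socket1',.03),('post_top',.086),('plate_mark',.044),('pin1',.054),('blank',0),('mallet',0),('rack',0),('clamp_hinge',.118),('clamp_grip',.1),('gouge_a',0)]:
        print(n,[(np.round(onz(s,q['centre'],z)[:2],3).tolist(),round(float(q['p']),2)) for q in ctrl.spot_point(s,n)[:4]])
```

```text
cam [ 1.141 -0.438  0.639]
hole1 [([0.581, 0.075], 0.88), ([0.502, -0.003], 0.8), ([0.664, -0.01], 0.77)]
socket1 [([0.617, -0.072], 0.93), ([0.546, 0.055], 0.68), ([0.525, -0.048], 0.65)]
post_top [([0.578, -0.09], 0.72), ([0.469, -0.312], 0.35)]
plate_mark [([0.581, -0.007], 0.78), ([0.767, -0.255], 0.55), ([0.502, 0.025], 0.52)]
pin1 [([0.546, -0.274], 0.65), ([0.435, -0.311], 0.6)]
blank [([0.464, 0.365], 0.91), ([0.579, -0.002], 0.43)]
mallet [([0.742, -0.24], 0.76)]
rack [([0.485, -0.293], 0.72)]
clamp_hinge [([0.612, 0.114], 0.96)]
clamp_grip [([0.561, -0.023], 0.92)]
gouge_a [([0.65, 0.286], 0.92), ([0.76, 0.087], 0.87)]
cam [0.358 0.774 0.607]
hole1 [([0.672, -0.019], 0.77), ([0.508, -0.014], 0.73), ([0.586, 0.077], 0.67)]
socket1 [([0.621, -0.079], 0.92), ([0.653, 0.041], 0.9), ([0.54, 0.057], 0.76), ([0.504, -0.02], 0.53)]
post_top [([0.578, -0.084], 0.83)]
plate_mark []
pin1 [([0.536, -0.257], 0.55), ([0.421, -0.284], 0.54)]
blank [([0.466, 0.355], 0.85)]
mallet [([0.741, -0.237], 0.86), ([0.687, -0.079], 0.2)]
rack [([0.479, -0.294], 0.68)]
clamp_hinge [([0.618, 0.115], 0.65)]
clamp_grip [([0.539, 0.007], 0.57)]
gouge_a [([0.648, 0.287], 0.89), ([0.765, 0.081], 0.83)]
```

Call:
{"method": "carry_out", "body": {"deltas": [[[-0.82,0.74,0,0,1],[-0.82,0.74,0,0,1],[-0.82,0.74,0,0,1],[-0.82,0.74,0,0,1],[-0.82,0.74,0,0,1]]]}}

```text
clock: 3.4
tool_pos: [0.3589, -0.4172, 0.2271]
orientation: [-180.0, 0.1, -156.8]
force: [0.9, -0.7, 0.1]
opening: 0.0877
gripper_force: 0.0
```

Call:
{"method": "carry_out", "body": {"deltas": [[[-0.82,0.74,0,0,1],[-0.82,0.74,0,0,1],[-0.82,0.74,0,0,1],[-0.82,0.74,0,0,1],[-0.82,0.74,0,0,1]]]}}

```text
clock: 3.9
tool_pos: [0.4518, -0.2166, 0.2271]
orientation: [-180.0, 0.1, -156.7]
force: [1.1, -0.4, -0.3]
opening: 0.0874
gripper_force: 0.0
```

Call:
{"method": "carry_out", "body": {"deltas": [[[-0.82,0.74,-0.2,0.105,1],[-0.82,0.74,-0.2,0.105,1],[-0.82,0.74,-0.2,0.105,1],[-0.82,0.74,-0.2,0.105,1],[-0.82,0.74,-0.2,0.105,1]]]}}

```text
clock: 4.4
tool_pos: [0.5439, -0.0168, 0.2674]
orientation: [180.0, 0.1, 165.1]
force: [0.9, -0.6, 0.0]
opening: 0.0875
gripper_force: 0.0
```

Run:
```python
from h import *
o=ctrl.get_obs();print({k:np.round(o[k],3) for k in('clock','joint_pos','tool_pos','orientation')})
w=shot('wrist','w0.png')
print('cam',np.round(ray(w,(320,240))[0],3))
for n,z in [('hole1',.044),('socket1',.03),('post_top',.086),('plate_mark',.044),('clamp_hinge',.118),('clamp_grip',.089)]:
        print(n,[(np.round(q['centre']).tolist(),np.round(onz(w,q['centre'],z)[:2],4).tolist(),round(float(q['p']),2)) for q in ctrl.spot_point(w,n)[:4]])
```

```text
{'clock': np.float64(4.4), 'joint_pos': array([ 1.88660e+01,  6.72500e+00, -1.22640e+01,  3.00000e-03,
       -7.09460e+01, -1.23816e+02]), 'tool_pos': array([ 0.544, -0.017,  0.267]), 'orientation': array([1.79966e+02, 5.60000e-02, 1.65051e+02])}
cam [0.476 0.    0.425]
hole1 [([352.0, 313.0], [0.6668, -0.0109], 0.96), ([317.0, 162.0], [0.5015, -0.0064], 0.84), ([416.0, 222.0], [0.585, 0.075], 0.56), ([319.0, 216.0], [0.5542, -0.0185], 0.25)]
socket1 [([281.0, 290.0], [0.6265, -0.0811], 0.79), ([391.0, 288.0], [0.6558, 0.0369], 0.6)]
post_top [([251.0, 273.0], [0.5814, -0.0913], 0.96), ([390.0, 184.0], [0.5337, 0.0518], 0.49)]
plate_mark [([335.0, 242.0], [0.5848, -0.0091], 0.82)]
clamp_hinge [([492.0, 263.0], [0.6154, 0.1156], 0.59), ([354.0, 314.0], [0.6309, -0.0074], 0.32)]
clamp_grip [([319.0, 215.0], [0.5443, -0.0161], 0.66)]
```

View pics/w0.png

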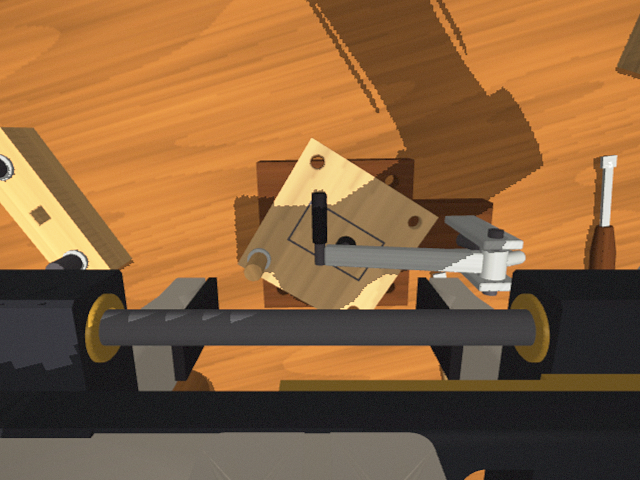

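Wrist view: the clamp grip (319,215) is directly below the tool and the arm runs along the image row. The hinge is at (494,262) and the post at (253,270). I'll grip the handle.

Call:
{"method": "carry_out", "body": {"deltas": [[[0,0,0.98,0,1],[0,0,0.98,0,1],[0,0,0.98,0,1],[0,0,0.98,0,1],[0,0,0.98,0,1]]]}}

```text
clock: 5.25
tool_pos: [0.5383, -0.0212, 0.0652]
orientation: [-179.7, -0.6, 165.2]
force: [-0.6, 0.1, 0.1]
opening: 0.0876
gripper_force: 0.0
```

Call:
{"method": "carry_out", "body": {"deltas": [[[0,0,0,0,-1],[0,0,0,0,-1],[0,0,0,0,-1],[0,0,0,0,-1],[0,0,0,0,-1]]]}}

```text
clock: 5.75
tool_pos: [0.5437, -0.0189, 0.0718]
orientation: [179.9, 0.1, 165.3]
force: [-0.3, -0.0, 0.5]
opening: 0.0533
gripper_force: 0.0
```

Run:
```python
from h import *
o=ctrl.get_obs();print({k:np.round(o[k],3) for k in('clock','tool_pos','orientation','opening','gripper_force','force')})
th=np.array([-.2,.0,.2,.4,.6,.8,1.0,1.2,1.4,1.6,1.8,2.0,2.1,2.15])
p=.148*np.c_[-np.cos(th),np.sin(th)]; p-=p[0]
for t,q in zip(th,p): print(t,np.round(q/.2,3))
```

```text
{'clock': np.float64(5.75), 'tool_pos': array([ 0.544, -0.019,  0.072]), 'orientation': array([1.79933e+02, 1.04000e-01, 1.65347e+02]), 'opening': np.float64(0.053), 'gripper_force': np.float64(0.0), 'force': array([-0.305, -0.04 ,  0.499])}
-0.2 [0. 0.]
0.0 [-0.015  0.147]
0.2 [0.    0.294]
0.4 [0.044 0.435]
0.6 [0.115 0.565]
0.8 [0.21  0.678]
1.0 [0.325 0.77 ]
1.2 [0.457 0.837]
1.4 [0.599 0.876]
1.6 [0.747 0.887]
1.8 [0.893 0.868]
2.0 [1.033 0.82 ]
2.1 [1.099 0.786]
2.15 [1.13  0.766]
```

Call:
{"method": "carry_out", "body": {"deltas": [[[0,0,0,0,-1],[0,0,0,0,-1],[0,0,0,0,-1],[0,0,0,0,-1],[0,0,0,0,-1]]]}}

```text
clock: 6.25
tool_pos: [0.5443, -0.0161, 0.0705]
orientation: [179.7, 0.1, 165.3]
force: [-3.1, 31.4, -0.6]
opening: 0.0133
gripper_force: 23.8
```

Call:
{"method": "carry_out", "body": {"deltas": [[[0,0,0,0,-1],[0,0,0,0,-1],[0,0,0,0,-1]]]}}

```text
clock: 6.55
tool_pos: [0.5443, -0.0156, 0.0705]
orientation: [179.7, 0.1, 165.4]
force: [-2.6, 20.1, -0.7]
opening: 0.0128
gripper_force: 30.0
```

Call:
{"method": "carry_out", "body": {"deltas": [[[0,-0.011,-0.073,0,-1],[0,-0.015,-0.147,0,-1],[0,-0.011,-0.221,0,-1],[0,0,-0.294,0,-1],[0,0.018,-0.366,0,-1]]]}}

```text
clock: 7.05
tool_pos: [0.5449, -0.0123, 0.1428]
orientation: [179.7, 0.0, 165.3]
force: [6.4, 15.7, -15.8]
opening: 0.0131
gripper_force: 30.0
```

Call:
{"method": "carry_out", "body": {"deltas": [[[0,0.025,-0.07,0,-1],[0,0.058,-0.136,0,-1],[0,0.096,-0.2,0,-1],[0,0.141,-0.258,0,-1],[0,0.191,-0.312,0,-1]]]}}

```text
clock: 7.55
tool_pos: [0.5536, 0.0233, 0.2043]
orientation: [179.9, -0.1, 165.3]
force: [6.5, 6.2, -14.0]
opening: 0.0134
gripper_force: 30.0
```

Call:
{"method": "carry_out", "body": {"deltas": [[[0,0.056,-0.049,0,-1],[0,0.116,-0.092,0,-1],[0,0.18,-0.129,0,-1],[0,0.248,-0.159,0,-1],[0,0.318,-0.182,0,-1]]]}}

```text
clock: 8.05
tool_pos: [0.5688, 0.084, 0.242]
orientation: [-180.0, -0.2, 165.3]
force: [-2.1, 5.3, -10.1]
opening: 0.0128
gripper_force: 30.0
```

Call:
{"method": "carry_out", "body": {"deltas": [[[0,0.072,-0.016,0,-1],[0,0.146,-0.025,0,-1],[0,0.22,-0.027,0,-1],[0,0.293,-0.021,0,-1],[0,0.366,-0.008,0,-1]]]}}

```text
clock: 8.55
tool_pos: [0.5867, 0.1552, 0.2448]
orientation: [-180.0, -0.1, 165.4]
force: [-9.9, 7.4, -0.0]
opening: 0.0133
gripper_force: 30.0
```

Call:
{"method": "carry_out", "body": {"deltas": [[[0,0.071,0.02,0,-1],[0,0.14,0.048,0,-1],[0,0.206,0.082,0,-1],[0,0.206,0.082,0,-1],[0,0.206,0.082,0,-1]]]}}

```text
clock: 9.05
tool_pos: [0.5971, 0.1967, 0.2285]
orientation: [179.9, -0.1, 165.4]
force: [-11.7, 11.5, 2.7]
opening: 0.0129
gripper_force: 30.0
```

Call:
{"method": "carry_out", "body": {"deltas": [[[0,0,0,0,1],[0,0,0,0,1],[0,0,0,0,1],[0,0,0,0,1],[0,0,-0.1,0,1]]]}}

```text
clock: 9.55
tool_pos: [0.5978, 0.1925, 0.2457]
orientation: [-179.8, -0.2, 165.3]
force: [0.9, 0.9, -0.4]
opening: 0.0476
gripper_force: 0.0
```

Call:
{"method": "carry_out", "body": {"deltas": [[[0,0,-0.3,0,1],[0,-1,-0.3,0,1],[0,-1,-0.3,0,1],[0,-1,-0.2,0,1],[0,-1,-0.2,0,1]]]}}

```text
clock: 10.05
tool_pos: [0.548, -0.0008, 0.2887]
orientation: [180.0, 0.1, 165.3]
force: [1.0, -0.6, 0.5]
opening: 0.0855
gripper_force: 0.0
```

Call:
{"method": "carry_out", "body": {"deltas": [[[0,0,0.1,0,1],[0,0,0.1,0,1],[0,0,0.1,0,1]]]}}

```text
clock: 10.35
tool_pos: [0.5488, 0.0009, 0.2685]
orientation: [-180.0, 0.0, 165.3]
force: [0.7, 0.2, 0.7]
opening: 0.0872
gripper_force: 0.0
```

Run:
```python
from h import *
o=ctrl.get_obs();print({k:np.round(o[k],4) for k in('clock','joint_pos','tool_pos','orientation')})
w=shot('wrist','w1.png');a=shot('scene');b=shot('side')
for s in(w,a,b):
  for n,z in [('hole1',.044),('socket1',.03),('post_top',.086),('plate_mark',.044),('clamp_hinge',.118)]:
        print(n,[(np.round(q['centre']).tolist(),np.round(onz(s,q['centre'],z)[:2],4).tolist(),round(float(q['p']),2)) for q in ctrl.spot_point(s,n)[:4] if q['p']>.4])
```

```text
{'clock': np.float64(10.35), 'joint_pos': array([ 2.058410e+01,  7.179600e+00, -1.160420e+01,  3.970000e-02,
       -7.122770e+01, -1.252845e+02]), 'tool_pos': array([0.5488, 0.0009, 0.2685]), 'orientation': array([-1.799627e+02,  1.230000e-02,  1.653123e+02])}
hole1 [([397.0, 218.0], [0.5814, 0.0753], 0.81), ([298.0, 167.0], [0.5069, -0.008], 0.8)]
socket1 [([372.0, 288.0], [0.6549, 0.0344], 0.78), ([374.0, 181.0], [0.5404, 0.0624], 0.7), ([267.0, 288.0], [0.6252, -0.077], 0.57)]
post_top [([232.0, 274.0], [0.583, -0.0918], 0.8)]
plate_mark [([318.0, 244.0], [0.5871, -0.0089], 0.67)]
clamp_hinge [([469.0, 262.0], [0.614, 0.1155], 0.64)]
hole1 [([285.0, 239.0], [0.5078, 0.0013], 0.84), ([332.0, 239.0], [0.5752, 0.0771], 0.59), ([330.0, 278.0], [0.665, -0.0078], 0.59)]
socket1 [([341.0, 271.0], [0.6531, 0.0319], 0.9), ([290.0, 289.0], [0.6249, -0.0784], 0.79), ([316.0, 240.0], [0.5414, 0.0603], 0.65), ([285.0, 240.0], [0.4928, 0.0094], 0.57)]
post_top [([334.0, 243.0], [0.6262, 0.0359], 0.71), ([273.0, 259.0], [0.586, -0.0856], 0.62)]
plate_mark [([305.0, 258.0], [0.585, -0.0069], 0.66)]
clamp_hinge [([359.0, 212.0], [0.6154, 0.1168], 0.63)]
hole1 [([370.0, 276.0], [0.5079, -0.0136], 0.75), ([298.0, 265.0], [0.667, -0.0111], 0.74), ([324.0, 291.0], [0.5842, 0.0643], 0.69)]
socket1 [([298.0, 282.0], [0.654, 0.0328], 0.96), ([348.0, 301.0], [0.5348, 0.0661], 0.64), ([327.0, 259.0], [0.6196, -0.0725], 0.56), ([381.0, 218.0], [0.5412, -0.3053], 0.47)]
post_top [([346.0, 237.0], [0.5809, -0.0879], 0.74)]
plate_mark [([380.0, 218.0], [0.5391, -0.2755], 0.67), ([333.0, 271.0], [0.5875, -0.0073], 0.64), ([372.0, 276.0], [0.5031, -0.0135], 0.55)]
clamp_hinge [([299.0, 273.0], [0.6161, 0.1167], 0.86)]
```

View pics/w1.png

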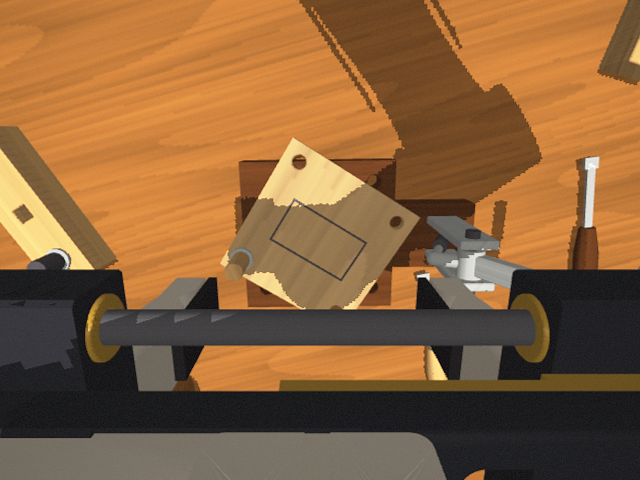

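Call:
{"method": "carry_out", "body": {"deltas": [[[-0.279,-0.392,0,-0.097,1],[-0.279,-0.392,0,-0.097,1],[-0.279,-0.392,0,-0.097,1],[-0.279,-0.392,0,-0.097,1],[-0.279,-0.392,0,-0.097,1]]]}}

```text
clock: 11.75
tool_pos: [0.5827, -0.0895, 0.2676]
orientation: [180.0, -0.0, -159.5]
force: [0.1, 0.5, 0.1]
opening: 0.0877
gripper_force: 0.0
```

Call:
{"method": "carry_out", "body": {"deltas": [[[0,0,0,-0.097,1],[0,0,0,-0.097,1],[0,0,0,-0.097,1],[0,0,0,-0.097,1],[0,0,0,-0.097,1]]]}}

```text
clock: 12.25
tool_pos: [0.5827, -0.0888, 0.2679]
orientation: [-180.0, 0.0, -124.7]
force: [0.6, 0.1, -0.3]
opening: 0.0877
gripper_force: 0.0
```

Call:
{"method": "carry_out", "body": {"deltas": [[[0,0,0.3,-0.097,1],[0,0,0.3,-0.097,1],[0,0,0.3,-0.097,1],[0,0,0.3,-0.097,1],[0,0,0.3,-0.097,1]]]}}

```text
clock: 12.75
tool_pos: [0.5826, -0.0888, 0.2078]
orientation: [180.0, -0.0, -90.0]
force: [0.8, -0.2, 0.3]
opening: 0.0875
gripper_force: 0.0
```

Run:
```python
from h import *
o=ctrl.get_obs();print({k:np.round(o[k],4) for k in('clock','joint_pos','tool_pos','orientation')})
to(.583,-.0893,.055,0)
c=np.array([.582,-.0073]);a0=np.radians(-89.3)
R=Ro.from_euler('xyz',o['orientation'],degrees=True).as_matrix()[:2,:2]
for d in np.arange(0,61,7.6):
    a=a0-np.radians(d); v=.082*(np.array([np.cos(a),np.sin(a)])-[np.cos(a0),np.sin(a0)])
    print(round(d,2),np.round(R.T@v/.2,3),round(d/360,4))
```

```text
{'clock': np.float64(12.75), 'joint_pos': array([ 1.03324e+01,  1.32984e+01, -1.20444e+01,  4.10000e-03,
       -6.46733e+01, -1.03028e+01]), 'tool_pos': array([ 0.5826, -0.0888,  0.2078]), 'orientation': array([ 1.799849e+02, -6.600000e-03, -8.996870e+01])}
delta [ 0.0026 -0.002   0.764 ] turn 0.0001
0.0 [0. 0.] 0.0
7.6 [-0.003  0.054] 0.0211
15.2 [-0.013  0.108] 0.0422
22.8 [-0.03   0.159] 0.0633
30.4 [-0.054  0.208] 0.0844
38.0 [-0.084  0.253] 0.1056
45.6 [-0.12   0.294] 0.1267
53.2 [-0.161  0.33 ] 0.1478
60.8 [-0.206  0.36 ] 0.1689
```

Call:
{"method": "carry_out", "body": {"deltas": [[[0,0,0.76,0,0],[0,0,0.76,0,0],[0,0,0.76,0,0],[0,0,0.76,0,0],[0,0,0.76,0,0]]]}}

```text
clock: 13.25
tool_pos: [0.5827, -0.089, 0.0562]
orientation: [179.9, -0.1, -90.1]
force: [0.7, 0.9, 0.6]
opening: 0.0534
gripper_force: 0.0
```

Call:
{"method": "carry_out", "body": {"deltas": [[[0,0,0,0,-1],[0,0,0,0,-1],[0,0,0,0,-1],[0,0,0,0,-1],[0,0,0,0,-1]]]}}

```text
clock: 13.75
tool_pos: [0.583, -0.0887, 0.057]
orientation: [-179.9, 0.0, -89.9]
force: [-2.2, 0.2, 5.6]
opening: 0.0168
gripper_force: 30.0
```

Call:
{"method": "carry_out", "body": {"deltas": [[[0,0,0,0,-1],[0,0,0,0,-1]]]}}

```text
clock: 13.95
tool_pos: [0.5831, -0.0887, 0.057]
orientation: [-179.9, -0.0, -89.9]
force: [-1.6, 0.5, 7.1]
opening: 0.017
gripper_force: 30.0
```

Call:
{"method": "carry_out", "body": {"deltas": [[[-0.003,0.054,0,0.021,-1],[-0.013,0.108,0,0.042,-1],[-0.03,0.159,0,0.063,-1],[-0.054,0.208,0,0.084,-1]]]}}

```text
clock: 14.35
tool_pos: [0.5428, -0.0774, 0.0571]
orientation: [-179.8, 0.2, -120.4]
force: [3.6, 4.9, 1.4]
opening: 0.0171
gripper_force: 30.0
```

Call:
{"method": "carry_out", "body": {"deltas": [[[-0.003,0.054,0,0.021,-1],[-0.013,0.108,0,0.042,-1],[-0.03,0.159,0,0.063,-1],[-0.054,0.208,0,0.084,-1],[-0.054,0.208,0,0.084,-1]]]}}

```text
clock: 14.85
tool_pos: [0.5127, -0.046, 0.0571]
orientation: [-179.9, 0.3, -150.6]
force: [5.0, 3.7, -0.5]
opening: 0.0173
gripper_force: 30.0
```

Run:
```python
from h import *
o=ctrl.get_obs();print({k:np.round(o[k],4) for k in('clock','joint_pos','tool_pos','orientation')})
p=o['tool_pos'][:2]-np.array([.582,-.0073]); print(np.hypot(*p),np.degrees(np.arctan2(p[1],p[0])),'want -150.2')
a=shot('scene','s2.png');b=shot('side')
for s in(a,b):
  for n,z in [('hole1',.044),('socket1',.03),('post_top',.086),('plate_mark',.044)]:
        print(n,[(np.round(q['centre']).tolist(),np.round(onz(s,q['centre'],z)[:2],4).tolist(),round(float(q['p']),2)) for q in ctrl.spot_point(s,n)[:4] if q['p']>.4])
```

```text
{'clock': np.float64(14.85), 'joint_pos': array([ 1.67496e+01,  1.57562e+01, -3.19091e+01, -2.10000e-03,
       -4.20178e+01, -7.73370e+01]), 'tool_pos': array([ 0.5127, -0.046 ,  0.0571]), 'orientation': array([-179.9319,    0.3096, -150.5887])}
0.07939727996886758 -150.83231273211334 want -150.2
hole1 [([290.0, 287.0], [0.6314, -0.0835], 0.77), ([339.0, 268.0], [0.6555, 0.0238], 0.72), ([318.0, 236.0], [0.5472, 0.062], 0.72), ([388.0, 140.0], [0.3244, 0.535], 0.66)]
socket1 [([286.0, 288.0], [0.6189, -0.0822], 0.88), ([340.0, 270.0], [0.6492, 0.033], 0.81), ([315.0, 241.0], [0.5415, 0.0572], 0.66)]
post_top [([266.0, 231.0], [0.5031, -0.0435], 0.83)]
plate_mark [([304.0, 258.0], [0.586, -0.0087], 0.67)]
hole1 [([343.0, 293.0], [0.5459, 0.0589], 0.78), ([297.0, 275.0], [0.657, 0.0266], 0.67), ([326.0, 251.0], [0.6239, -0.0809], 0.65)]
socket1 [([296.0, 283.0], [0.655, 0.0361], 0.97), ([325.0, 259.0], [0.6244, -0.068], 0.78), ([344.0, 299.0], [0.5436, 0.0612], 0.62)]
post_top [([373.0, 250.0], [0.5105, -0.0519], 0.89)]
plate_mark [([329.0, 272.0], [0.594, -0.0015], 0.68)]
```

Call:
{"method": "carry_out", "body": {"deltas": [[[0,0,0,0,1],[0,0,0,0,1],[0,0,0,0,1],[0,0,0,0,1],[0,0,-0.2,0,1]]]}}

```text
clock: 15.85
tool_pos: [0.5068, -0.0485, 0.092]
orientation: [179.8, -0.5, -150.5]
force: [0.5, -0.5, 0.9]
opening: 0.0521
gripper_force: 0.0
```

Call:
{"method": "carry_out", "body": {"deltas": [[[0,0,-0.25,0,1],[-0.27,0.112,-0.8,0.05,1],[-0.27,0.112,-0.8,0.075,1],[-0.27,0.112,-0.8,0.1,1],[-0.27,0.112,-0.8,0.119,1]]]}}

```text
clock: 16.35
tool_pos: [0.5488, -0.0004, 0.2599]
orientation: [179.9, 0.4, 175.0]
force: [0.2, -0.6, -0.4]
opening: 0.0868
gripper_force: 0.0
```

Call:
{"method": "carry_out", "body": {"deltas": [[[0,0,0,0.005,1],[0,0,0,0.005,1],[0,0,0,0.005,1]]]}}

```text
clock: 16.65
tool_pos: [0.5461, -0.0018, 0.2557]
orientation: [-180.0, -0.0, 173.5]
force: [-0.4, -0.9, 0.3]
opening: 0.0874
gripper_force: 0.0
```

Run:
```python
from h import *
o=ctrl.get_obs();print({k:np.round(o[k],4) for k in('clock','joint_pos','tool_pos','orientation')})
w=shot('wrist')
for n,z in [('hole1',.044),('socket1',.03),('post_top',.086),('plate_mark',.044),('clamp_hinge',.118)]:
    print(n,[(np.round(q['centre']).tolist(),np.round(onz(w,q['centre'],z)[:2],4).tolist(),round(float(q['p']),2)) for q in ctrl.spot_point(w,n)[:4] if q['p']>.4])
# predicted overlay
c=np.array([.582,-.0073]);y=np.radians(-15.2);M=np.array([[np.cos(y),-np.sin(y)],[np.sin(y),np.cos(y)]])
im=w['color'][:,:,::-1].copy()
cv2.imwrite('pics/w2.png',cv2.resize(im[120:350,190:490],None,fx=2.6,fy=2.6,interpolation=cv2.INTER_CUBIC))
```

```text
{'clock': np.float64(16.65), 'joint_pos': array([ 2.03731e+01,  7.35740e+00, -1.30588e+01, -1.80000e-03,
       -6.96199e+01, -1.16869e+02]), 'tool_pos': array([ 0.5461, -0.0018,  0.2557]), 'orientation': array([-1.799852e+02, -3.300000e-02,  1.735034e+02])}
hole1 [([253.0, 291.0], [0.6237, -0.0782], 0.8), ([386.0, 199.0], [0.5447, 0.0651], 0.8), ([362.0, 307.0], [0.6546, 0.0322], 0.77)]
socket1 [([254.0, 287.0], [0.6251, -0.0798], 0.84), ([364.0, 299.0], [0.6528, 0.0362], 0.81), ([377.0, 194.0], [0.5411, 0.0582], 0.66)]
post_top [([260.0, 183.0], [0.5109, -0.0477], 0.96)]
plate_mark [([314.0, 249.0], [0.5863, -0.0099], 0.59)]
clamp_hinge [([468.0, 292.0], [0.6153, 0.1149], 0.63)]
```

View pics/w2.png

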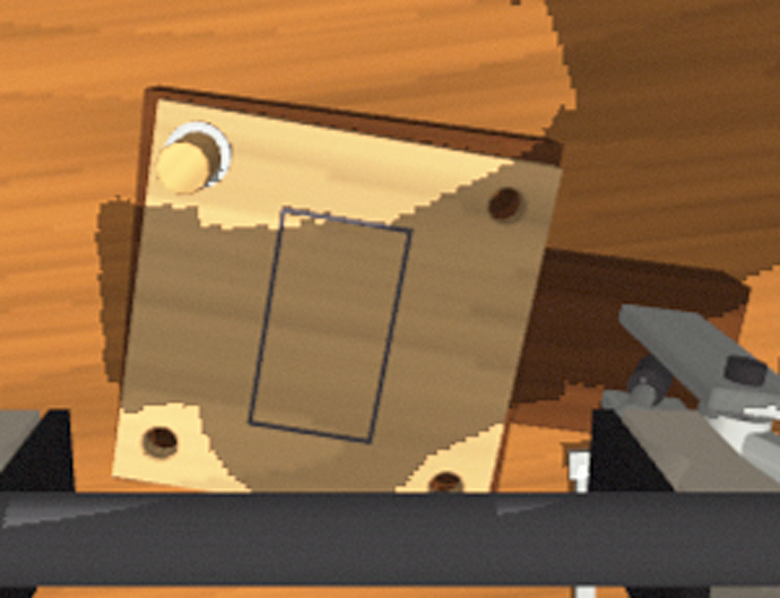

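The plate is nearly aligned. Its far edge slopes slightly more than the base edge: (153,98)→(560,168) against (150,90)→(557,143) in the crop. I'll measure the difference with line segments.

Run:
```python
from h import *
w=shot('wrist')
g=cv2.cvtColor(w['color'],cv2.COLOR_RGB2GRAY)
L=cv2.createLineSegmentDetector().detect(g)[0][:,0]
for l in L:
    if np.hypot(l[2]-l[0],l[3]-l[1])<28 or not(215<(l[0]+l[2])/2<480 and 140<(l[1]+l[3])/2<310): continue
    r=[]
    for z in(.044,.03,0.):
        p,q=onz(w,l[:2],z),onz(w,l[2:],z);d=q-p
        a=np.degrees(np.arctan2(d[1],d[0]));a=(a+15+45)%90-45-15
        r.append(round(a,2))
    yv=np.radians(-15.2);m=np.array([[np.cos(yv),np.sin(yv)],[-np.sin(yv),np.cos(yv)]])
    print(np.round(l,1),r,[np.round(1000*m@(onz(w,(l[:2]+l[2:])/2,z)[:2]-[.582,-.0073]),0).tolist() for z in (.044,.03,0)])
```

```text
[415.4 308.1 417.5 278.2] [np.float64(-6.34), np.float64(-6.34), np.float64(-6.34)] [[36.0, 110.0], [42.0, 115.0], [53.0, 125.0]]
[314.8 167.9 266.8 159.9] [np.float64(-15.89), np.float64(-15.89), np.float64(-15.89)] [[-74.0, -36.0], [-73.0, -36.0], [-71.0, -38.0]]
[288.1 308.5 353.1 308.9] [np.float64(-6.92), np.float64(-6.92), np.float64(-6.92)] [[69.0, 15.0], [75.0, 16.0], [89.0, 18.0]]
[405.5 183.8 315.3 168.6] [np.float64(-15.99), np.float64(-15.99), np.float64(-15.99)] [[-73.0, 31.0], [-72.0, 33.0], [-69.0, 37.0]]
[250.  158.2 245.5 197. ] [np.float64(-15.81), np.float64(-15.81), np.float64(-15.81)] [[-55.0, -75.0], [-54.0, -77.0], [-49.0, -82.0]]
[216.4 278.2 218.4 309.4] [np.float64(-6.95), np.float64(-6.95), np.float64(-6.95)] [[68.0, -93.0], [75.0, -96.0], [89.0, -102.0]]
[250.5 151.9 395.7 171.1] [np.float64(-13.96), np.float64(-13.96), np.float64(-13.96)] [[-81.0, -6.0], [-80.0, -6.0], [-78.0, -5.0]]
[450.6 308.5 505.6 308.6] [np.float64(-6.66), np.float64(-6.66), np.float64(-6.66)] [[44.0, 177.0], [49.0, 185.0], [61.0, 200.0]]
[460.4 282.1 491.3 307.6] [np.float64(-45.64
[... 1752 characters left out ...]
-43.0, 109.0], [-40.0, 114.0], [-35.0, 124.0]]
[427.4 242.6 457.6 272.4] [np.float64(-50.2), np.float64(-50.2), np.float64(-50.2)] [[-5.0, 128.0], [-2.0, 133.0], [7.0, 145.0]]
[235.3 261.8 241.1 199.4] [np.float64(-14.66), np.float64(-14.66), np.float64(-14.66)] [[-2.0, -78.0], [2.0, -81.0], [10.0, -86.0]]
[394.3 173.8 315.6 163.2] [np.float64(-14.12), np.float64(-14.12), np.float64(-14.12)] [[-79.0, 25.0], [-78.0, 26.0], [-76.0, 30.0]]
[446.9 308.7 418.1 308.6] [np.float64(-6.75), np.float64(-6.75), np.float64(-6.75)] [[51.0, 130.0], [57.0, 136.0], [70.0, 148.0]]
[350.6 148.  390.5 141.1] [np.float64(3.02), np.float64(3.02), np.float64(3.02)] [[-103.0, 35.0], [-103.0, 37.0], [-103.0, 41.0]]
```

Call:
{"method": "carry_out", "body": {"deltas": [[[0.153,-0.245,0.4,-0.0986,1],[0.153,-0.245,0.4,-0.0986,1],[0.153,-0.245,0.4,-0.0986,1],[0.153,-0.245,0.4,-0.0986,1],[0.153,-0.245,0.4,-0.0986,1]]]}}

```text
clock: 17.5
tool_pos: [0.5103, -0.0471, 0.1758]
orientation: [-180.0, -0.0, -150.9]
force: [1.2, 0.6, 0.2]
opening: 0.0881
gripper_force: 0.0
```

Call:
{"method": "carry_out", "body": {"deltas": [[[0,0,0.3,0,1],[0,0,0.59,0,1],[0,0,0.59,0,0.3],[0,0,0.59,0,-0.2],[0,0,0.59,0,-0.5]]]}}

```text
clock: 18.0
tool_pos: [0.5111, -0.0466, 0.0586]
orientation: [-180.0, 0.0, -151.1]
force: [0.6, 0.1, 0.0]
opening: 0.0688
gripper_force: 0.0
```

Call:
{"method": "carry_out", "body": {"deltas": [[[0,0,0,0,-1],[0,0,0,0,-1],[0,0,0,0,-1],[0,0,0,0,-1],[0,0,0,0,-1]]]}}

```text
clock: 18.5
tool_pos: [0.5105, -0.0467, 0.0583]
orientation: [-180.0, 0.0, -151.1]
force: [1.2, 0.1, 0.7]
opening: 0.029
gripper_force: 0.0
```

Call:
{"method": "carry_out", "body": {"deltas": [[[0,0,0,0,-1],[0,0,0,0,-1],[0,0,0,0,-1]]]}}

```text
clock: 18.8
tool_pos: [0.5103, -0.0469, 0.058]
orientation: [-180.0, -0.0, -151.1]
force: [-0.8, -0.2, 2.5]
opening: 0.017
gripper_force: 30.0
```

Call:
{"method": "carry_out", "body": {"deltas": [[[0,-0.008,0,-0.003,-1],[0,-0.0145,0,-0.0056,-1],[0,-0.0145,0,-0.0056,-1],[0,-0.0145,0,-0.0056,-1],[0,-0.0145,0,-0.0056,-1]]]}}

```text
clock: 19.3
tool_pos: [0.5118, -0.0495, 0.058]
orientation: [-180.0, -0.0, -149.1]
force: [-0.7, -1.9, 3.7]
opening: 0.0174
gripper_force: 30.0
```

Call:
{"method": "carry_out", "body": {"deltas": [[[0,0,0,0,1],[0,0,0,0,1],[0,0,0,0,1],[0,0,0,0,1],[0,0,-0.2,0,1]]]}}

```text
clock: 19.8
tool_pos: [0.5083, -0.0498, 0.094]
orientation: [179.8, -0.5, -149.1]
force: [0.7, 0.2, -0.6]
opening: 0.0522
gripper_force: 0.0
```

Call:
{"method": "carry_out", "body": {"deltas": [[[0,0,-0.25,0,1],[-0.27,0.112,-0.8,0.05,1],[-0.27,0.112,-0.8,0.075,1],[-0.27,0.112,-0.8,0.1,1],[-0.27,0.112,-0.8,0.119,1]]]}}

```text
clock: 20.3
tool_pos: [0.5491, -0.0009, 0.2619]
orientation: [179.9, 0.4, 176.3]
force: [-1.1, -0.5, -1.2]
opening: 0.0865
gripper_force: 0.0
```

Call:
{"method": "carry_out", "body": {"deltas": [[[0,0,0,0,1],[0,0,0,0,1],[0,0,0,0,1]]]}}

```text
clock: 20.6
tool_pos: [0.546, -0.0026, 0.2572]
orientation: [-180.0, -0.1, 176.8]
force: [-0.6, -0.0, 0.6]
opening: 0.0878
gripper_force: 0.0
```

```bash
cat > pl.py <<'E'
from h import *
def lines(w,yaw=-14.05,c=(.582,-.0073)):
    """plate and base direction from line segments"""
    L=cv2.createLineSegmentDetector().detect(cv2.cvtColor(w['color'],cv2.COLOR_RGB2GRAY))[0][:,0]
    yv=np.radians(yaw);m=np.array([[np.cos(yv),np.sin(yv)],[-np.sin(yv),np.cos(yv)]])
    for l in L:
        n=np.hypot(l[2]-l[0],l[3]-l[1])
        if n<35: continue
        P=onz(w,(l[:2]+l[2:])/2,.044)[:2]; k=1000*m@(P-np.array(c))
        if max(abs(k))>130: continue
        d=onz(w,l[2:],.044)-onz(w,l[:2],.044);a=np.degrees(np.arctan2(d[1],d[0]));a=(a-yaw+45)%90-45
        if abs(a)<5: print('rel',round(a,2),'mid(base mm)',np.round(k),'len',round(n))
E
python3 - <<'E'
from pl import *
o=ctrl.get_obs();print({k:np.round(o[k],4) for k in('clock','joint_pos','tool_pos','orientation')})
w=shot('wrist');lines(w)
print([(np.round(onz(w,q['centre'],.044)[:2],4).tolist(),round(float(q['p']),2)) for q in ctrl.spot_point(w,'hole1')[:4] if q['p']>.4])
E
```

```text
{'clock': np.float64(20.6), 'joint_pos': array([ 2.028300e+01,  7.330500e+00, -1.289010e+01, -9.200000e-03,
       -6.986050e+01, -1.135241e+02]), 'tool_pos': array([ 0.546 , -0.0026,  0.2572]), 'orientation': array([-1.799756e+02, -7.770000e-02,  1.767557e+02])}
rel -0.76 mid(base mm) [-73.   3.] len 115
rel -0.75 mid(base mm) [-43.  -0.] len 49
rel 0.27 mid(base mm) [-81. -52.] len 50
rel 0.01 mid(base mm) [-81.  18.] len 96
rel -0.52 mid(base mm) [  9. -76.] len 77
rel -0.56 mid(base mm) [-22.  75.] len 99
rel -0.15 mid(base mm) [-32. -78.] len 74
rel -0.64 mid(base mm) [46. -1.] len 46
rel -0.81 mid(base mm) [43. -1.] len 42
rel -0.81 mid(base mm) [  5. -26.] len 74
rel -0.81 mid(base mm) [  3. -23.] len 72
rel -0.82 mid(base mm) [ 1. 22.] len 76
rel -0.75 mid(base mm) [ 1. 25.] len 82
rel -0.33 mid(base mm) [-40. 113.] len 74
rel 0.01 mid(base mm) [-79.   8.] len 118
[([0.5436, 0.0617], 0.69), ([0.4681, 0.2938], 0.6), ([0.6536, 0.0357], 0.56)]
```

Call:
{"method": "carry_out", "body": {"deltas": [[[0.161,-0.239,0.4,-0.0929,1],[0.161,-0.239,0.4,-0.0929,1],[0.161,-0.239,0.4,-0.0929,1],[0.161,-0.239,0.4,-0.0929,1],[0.161,-0.239,0.4,-0.0929,1]]]}}

```text
clock: 21.2
tool_pos: [0.5113, -0.0486, 0.1776]
orientation: [180.0, -0.0, -149.8]
force: [-0.7, -0.5, 0.2]
opening: 0.0877
gripper_force: 0.0
```

Call:
{"method": "carry_out", "body": {"deltas": [[[0,0,0.3,0,1],[0,0,0.59,0,1],[0,0,0.59,0,0.3],[0,0,0.59,0,-0.2],[0,0,0.59,0,-0.5]]]}}

```text
clock: 21.7
tool_pos: [0.5121, -0.0481, 0.0605]
orientation: [-180.0, -0.0, -150.1]
force: [1.3, 0.1, 0.6]
opening: 0.0692
gripper_force: 0.0
```

Call:
{"method": "carry_out", "body": {"deltas": [[[0,0,0,0,-1],[0,0,0,0,-1],[0,0,0,0,-1],[0,0,0,0,-1],[0,0,0,0,-1]]]}}

```text
clock: 22.2
tool_pos: [0.5117, -0.0481, 0.0603]
orientation: [-180.0, 0.0, -150.0]
force: [-0.3, 0.0, 0.6]
opening: 0.0295
gripper_force: 0.0
```

Call:
{"method": "carry_out", "body": {"deltas": [[[0,0,0,0,-1],[0,0,0,0,-1],[0,0,0,0,-1]]]}}

```text
clock: 22.5
tool_pos: [0.5115, -0.0482, 0.06]
orientation: [-180.0, -0.0, -150.0]
force: [-0.4, -0.5, 2.1]
opening: 0.017
gripper_force: 30.0
```

Call:
{"method": "carry_out", "body": {"deltas": [[[0,-0.006,0,-0.003,-1],[0,-0.0105,0,-0.004,-1],[0,-0.0105,0,-0.004,-1],[0,-0.0105,0,-0.004,-1],[0,-0.0105,0,-0.004,-1]]]}}

```text
clock: 23.0
tool_pos: [0.5126, -0.0501, 0.06]
orientation: [-180.0, -0.0, -148.5]
force: [-2.1, -1.5, 4.3]
opening: 0.0171
gripper_force: 30.0
```

Call:
{"method": "carry_out", "body": {"deltas": [[[0,0,0,0,1],[0,0,0,0,1],[0,0,0,0,1],[0,0,0,0,1],[0,0,-0.2,0,1]]]}}

```text
clock: 23.5
tool_pos: [0.5091, -0.0504, 0.096]
orientation: [179.8, -0.5, -148.6]
force: [0.0, 0.3, 0.3]
opening: 0.0513
gripper_force: 0.0
```

Call:
{"method": "carry_out", "body": {"deltas": [[[0,0,-0.25,0,1],[-0.27,0.112,-0.8,0.05,1],[-0.27,0.112,-0.8,0.075,1],[-0.27,0.112,-0.8,0.1,1],[-0.27,0.112,-0.8,0.119,1]]]}}

```text
clock: 24.0
tool_pos: [0.5496, -0.0012, 0.264]
orientation: [179.9, 0.4, 176.8]
force: [-1.4, 0.8, -1.6]
opening: 0.0862
gripper_force: 0.0
```

Call:
{"method": "carry_out", "body": {"deltas": [[[0,0,0,0,1],[0,0,0,0,1],[0,0,0,0,1]]]}}

```text
clock: 24.3
tool_pos: [0.5464, -0.003, 0.2591]
orientation: [-180.0, -0.1, 177.3]
force: [-0.4, 0.0, -0.0]
opening: 0.0877
gripper_force: 0.0
```

Run:
```python
from pl import *
o=ctrl.get_obs();print({k:np.round(o[k],4) for k in('clock','joint_pos','tool_pos','orientation')})
w=shot('wrist');lines(w)
print([(np.round(onz(w,q['centre'],.044)[:2],4).tolist(),round(float(q['p']),2)) for q in ctrl.spot_point(w,'hole1')[:4] if q['p']>.4])
a=shot('scene');b=shot('side')
for s in(a,b):
  for n,z in [('pin1',.054),('rack',0)]:
    print(n,[(np.round(onz(s,q['centre'],z)[:2],4).tolist(),round(float(q['p']),2)) for q in ctrl.silhouettes(s,n)[:4] if q['p']>.3])
```

```text
{'clock': np.float64(24.3), 'joint_pos': array([ 2.023430e+01,  7.307700e+00, -1.265870e+01, -6.100000e-03,
       -7.011910e+01, -1.129665e+02]), 'tool_pos': array([ 0.5464, -0.003 ,  0.2591]), 'orientation': array([-1.799719e+02, -8.100000e-02,  1.772656e+02])}
rel -0.32 mid(base mm) [-32. -75.] len 36
rel -0.09 mid(base mm) [-73.  -0.] len 154
rel -0.26 mid(base mm) [-43.  -3.] len 44
rel 0.09 mid(base mm) [-81.  -5.] len 146
rel 0.01 mid(base mm) [ 18. -75.] len 60
rel 0.07 mid(base mm) [-23.  74.] len 99
rel 0.05 mid(base mm) [-32. -79.] len 76
rel -0.24 mid(base mm) [43. -1.] len 42
rel -0.12 mid(base mm) [46. -1.] len 46
rel -0.13 mid(base mm) [ 0. 25.] len 82
rel -0.17 mid(base mm) [  7. -26.] len 72
rel -0.15 mid(base mm) [  4. -23.] len 70
rel -0.17 mid(base mm) [ 1. 22.] len 77
rel -0.18 mid(base mm) [-40. 113.] len 72
rel 0.12 mid(base mm) [-78.  -6.] len 147
[([0.6518, 0.0339], 0.77), ([0.6275, -0.0786], 0.72), ([0.5437, 0.0625], 0.69)]
pin1 [([0.4109, -0.3016], 0.74), ([0.5286, -0.274], 0.68)]
rack [([0.465, -0.2892], 0.55)]
pin1 [([0.4313, -0.3117], 0.68)]
rack [([0.4749, -0.3333], 0.6), ([0.621, -0.0196], 0.33)]
```

Call:
{"method": "carry_out", "body": {"deltas": [[[0.28,-0.72,0,0,1],[0.28,-0.72,0,0,1],[0.28,-0.72,0,0,1],[0.28,-0.72,0,0,1]]]}}

```text
clock: 25.1
tool_pos: [0.4814, -0.147, 0.2603]
orientation: [-180.0, -0.0, 176.9]
force: [0.2, 0.5, 0.6]
opening: 0.0877
gripper_force: 0.0
```

Call:
{"method": "carry_out", "body": {"deltas": [[[0.28,-0.72,0,-0.052,1],[0.28,-0.72,0,-0.052,1],[0.28,-0.72,0,-0.052,1],[0.28,-0.72,0,-0.052,1],[0.28,-0.72,0,-0.052,1]]]}}

```text
clock: 25.6
tool_pos: [0.4195, -0.2863, 0.2599]
orientation: [-180.0, -0.0, -164.4]
force: [0.9, -0.1, -0.1]
opening: 0.0874
gripper_force: 0.0
```

Run:
```python
from pl import *
o=ctrl.get_obs();print({k:np.round(o[k],4) for k in('clock','joint_pos','tool_pos','orientation')})
w=shot('wrist','w3.png')
for n in('pin1','rack','blank'):
  print(n,[(np.round(q['centre']),np.round(onz(w,q['centre'],.045)[:2],4).tolist(),round(float(q['p']),2)) for q in ctrl.spot_point(w,n)[:4] if q['p']>.3])
```

```text
{'clock': np.float64(25.6), 'joint_pos': array([-1.21174e+01,  3.40290e+00, -1.69781e+01,  9.20000e-03,
       -6.96327e+01, -6.22557e+01]), 'tool_pos': array([ 0.4195, -0.2863,  0.2599]), 'orientation': array([-1.799988e+02, -1.620000e-02, -1.643700e+02])}
pin1 [(array([294., 209.]), [0.4263, -0.3091], 0.72), (array([298., 318.]), [0.5389, -0.2741], 0.42), (array([300., 251.]), [0.4663, -0.2921], 0.35)]
rack [(array([297., 248.]), [0.4644, -0.2951], 0.86)]
blank []
```

View pics/w3.png

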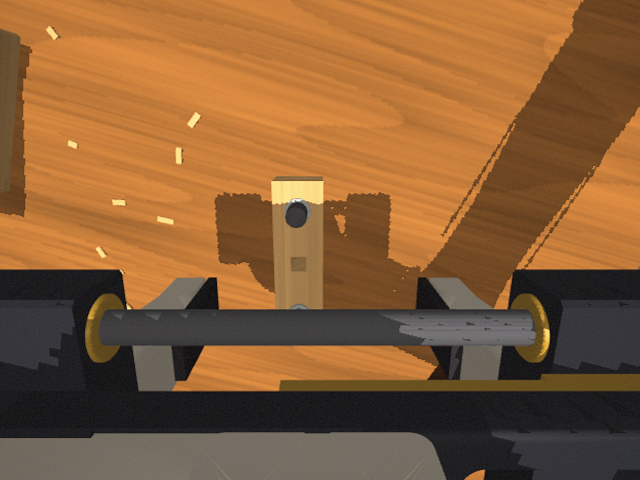

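Wrist view: the rack runs vertically in the image. Pin a is at (296,213), the empty hole at (298,264), and pin b is half hidden at about (299,312).

Run:
```python
from pl import *
w=shot('wrist');a=shot('scene');b=shot('side')
g=w['color'].max(2)[190:235,275:320]; m=(g<75).astype(np.uint8)
n,l,st,ce=cv2.connectedComponentsWithStats(m); i=1+np.argmax(st[1:,4]);px=ce[i]+[275,190]
print('blob',px,st[i],[np.round(onz(w,px,z)[:2],4) for z in(.064,.07)])
print('hole',np.round(onz(w,(298.5,264.5),.045)[:2],4))
for s in(a,b):
  print([(np.round(q['centre']).tolist(),np.round(onz(s,q['centre'],.045)[:2],4).tolist(),round(float(q['p']),2)) for q in ctrl.spot_point(s,'pin1')[:4] if q['p']>.3])
```

```text
blob [294.1536643  212.33333333] [  9  10  21  25 423] [array([ 0.4273, -0.3051]), array([ 0.426 , -0.3051])]
hole [ 0.4823 -0.2869]
[([176.0, 308.0], [0.5385, -0.2761], 0.65), ([136.0, 285.0], [0.4287, -0.3063], 0.5)]
[([380.0, 216.0], [0.5392, -0.2834], 0.51), ([422.0, 218.0], [0.4335, -0.3018], 0.46)]
```

Call:
{"method": "carry_out", "body": {"deltas": [[[-0.017,-0.097,0.25,0,1],[-0.017,-0.097,0.5,0,0.6],[-0.017,-0.097,0.75,0,0.2],[-0.017,-0.097,1,0,0.1],[-0.017,-0.097,1,0,0]]]}}

```text
clock: 26.55
tool_pos: [0.4248, -0.3006, 0.0545]
orientation: [179.6, -0.5, -164.2]
force: [0.1, 0.1, -0.1]
opening: 0.0611
gripper_force: 0.0
```

Call:
{"method": "carry_out", "body": {"deltas": [[[0,0,0.055,0,0],[0,0,0.055,0,-1],[0,0,0.055,0,-1],[0,0,0.055,0,-1],[0,0,0.055,0,-1]]]}}

```text
clock: 27.05
tool_pos: [0.4299, -0.3026, 0.0504]
orientation: [-179.9, 0.1, -164.2]
force: [1.3, -1.9, 1.3]
opening: 0.0211
gripper_force: 1.2
```

Call:
{"method": "carry_out", "body": {"deltas": [[[0,0,0,0,-1],[0,0,0,0,-1],[0,0,0,0,-1],[0,0,0,0,-1],[0,0,0,0,-1]]]}}

```text
clock: 27.55
tool_pos: [0.4299, -0.3026, 0.0503]
orientation: [-179.9, 0.1, -164.2]
force: [-1.5, 1.5, 7.7]
opening: 0.019
gripper_force: 30.0
```

Call:
{"method": "carry_out", "body": {"deltas": [[[0,0,-0.25,0,-1],[0,0,-0.5,0,-1],[0,0,-0.75,0,-1],[0,0,-0.9,0,-1],[0,0,-0.9,0,-1]]]}}

```text
clock: 28.05
tool_pos: [0.4311, -0.3033, 0.2344]
orientation: [-179.7, 0.4, -164.2]
force: [1.1, -0.1, -1.4]
opening: 0.0195
gripper_force: 29.9
```

Call:
{"method": "carry_out", "body": {"deltas": [[[-0.15,0.1,0,0,-1],[-0.3,0.2,0,0,-1],[-0.45,0.3,0,0,-1],[-0.62,0.407,0,0,-1],[-0.62,0.407,0,0,-1]]]}}

```text
clock: 28.55
tool_pos: [0.5282, -0.1874, 0.2278]
orientation: [180.0, -0.0, -164.0]
force: [0.0, -0.9, -1.9]
opening: 0.0196
gripper_force: 29.9
```

Call:
{"method": "carry_out", "body": {"deltas": [[[-0.15,0.1,0,-0.02,-1],[-0.3,0.2,0,-0.04,-1],[-0.45,0.3,0,-0.06,-1],[-0.62,0.407,0,-0.083,-1],[-0.62,0.407,0,-0.083,-1]]]}}

```text
clock: 29.05
tool_pos: [0.6252, -0.0753, 0.2272]
orientation: [179.9, -0.0, -133.9]
force: [-0.8, -0.8, -1.6]
opening: 0.0189
gripper_force: 29.9
```

Call:
{"method": "carry_out", "body": {"deltas": [[[0,0,0.15,-0.021,-1],[0,0,0.3,-0.042,-1],[0,0,0.45,-0.062,-1],[0,0,0.5,-0.083,-1],[0,0,0.5,-0.083,-1]]]}}

```text
clock: 29.55
tool_pos: [0.6211, -0.0787, 0.1261]
orientation: [179.7, -0.1, -104.4]
force: [-0.1, 0.9, -0.7]
opening: 0.0195
gripper_force: 29.9
```

Run:
```python
from pl import *
o=ctrl.get_obs();print({k:np.round(o[k],4) for k in('clock','joint_pos','tool_pos','orientation','opening')})
a=shot('scene');b=shot('side')
P=o['tool_pos']+[0,0,-.0053]
for i,s in enumerate((a,b)):
  print('pred',np.round(proj(s,P)),[(np.round(q['centre']).tolist(),round(float(q['p']),2)) for q in ctrl.spot_point(s,'pin1')[:4] if q['p']>.2])
u=proj(a,P);v=proj(b,P)
ca=[cv2.resize(s['color'][int(p[1])-50:int(p[1])+70,int(p[0])-60:int(p[0])+60,::-1],None,fx=3.3,fy=3.3,interpolation=cv2.INTER_CUBIC) for s,p in((a,u),(b,v))]
for im in ca: cv2.drawMarker(im,(198,165),(0,0,255),0,8)
cv2.imwrite('pics/c1.png',np.hstack(ca))
for s in(a,b): print('h2 proj',np.round(proj(s,[.6251,-.0782,.044]),1), 'tip',np.round(proj(s,P-[0,0,.036]),1))
print([(np.round(q['centre']).tolist(),round(float(q['p']),2)) for s in (a,b) for q in ctrl.spot_point(s,'hole1')])
```

```text
{'clock': np.float64(29.55), 'joint_pos': array([ 1.05945e+01,  2.06799e+01, -1.30405e+01, -4.00000e-02,
       -5.65765e+01, -2.49688e+01]), 'tool_pos': array([ 0.6211, -0.0787,  0.1261]), 'orientation': array([ 1.797169e+02, -9.520000e-02, -1.043962e+02]), 'opening': np.float64(0.0195)}
pred [286. 252.] [([176.0, 304.0], 0.52), ([283.0, 252.0], 0.42), ([303.0, 256.0], 0.22)]
pred [327. 223.] [([380.0, 218.0], 0.7), ([328.0, 220.0], 0.69)]
h2 proj [289.7 283.6] tip [287. 267.]
h2 proj [325.7 251.9] tip [327.3 236.7]
[([320.0, 237.0], 0.81), ([338.0, 264.0], 0.66), ([292.0, 282.0], 0.62), ([363.0, 210.0], 0.17), ([328.0, 249.0], 0.9), ([343.0, 293.0], 0.63), ([295.0, 277.0], 0.59), ([331.0, 271.0], 0.4)]
```

View pics/c1.png

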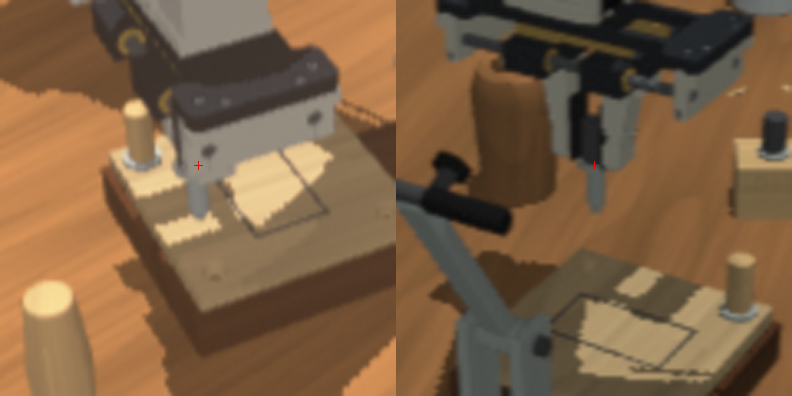

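Both crops show the pin hanging straight below the TCP marker. Hole 2 shows at scene (290.5,283.8) and side (325,252), which matches the model.

Call:
{"method": "carry_out", "body": {"deltas": [[[0,0,0.1,0,-1],[0,0,0.1,0,-1],[0,0,0.1,0,-1],[0,0,0.1,0,-1]]]}}

```text
clock: 30.25
tool_pos: [0.6238, -0.0782, 0.11]
orientation: [-179.9, 0.0, -104.5]
force: [0.9, 0.3, -0.6]
opening: 0.0195
gripper_force: 29.9
```

Call:
{"method": "carry_out", "body": {"deltas": [[[-0.002,-0.006,0.05,0,-1],[-0.002,-0.006,0.1,0,-1],[-0.002,-0.006,0.14,0,-1],[-0.002,-0.006,0.17,0,-1],[-0.002,-0.006,0.19,0,-1]]]}}

```text
clock: 30.75
tool_pos: [0.6245, -0.0776, 0.0702]
orientation: [180.0, 0.0, -104.4]
force: [-0.4, 3.1, 2.0]
opening: 0.0192
gripper_force: 29.9
```

Call:
{"method": "carry_out", "body": {"deltas": [[[0,0,0.03,0,-1],[0,0,0.06,0,-1],[0,0,0.085,0,-1],[0,0,0.105,0,-1],[0,0,0.11,0,-1]]]}}

```text
clock: 31.25
tool_pos: [0.6264, -0.0769, 0.0496]
orientation: [-179.8, 0.1, -104.4]
force: [-0.7, 9.1, 9.9]
opening: 0.0194
gripper_force: 30.0
```

Call:
{"method": "carry_out", "body": {"deltas": [[[0,0,0.01,0,-1],[0,0,0.015,0,-1],[0,0,0.02,0,-1],[0,0,0.02,0,-1]]]}}

```text
clock: 31.65
tool_pos: [0.627, -0.0765, 0.0492]
orientation: [-179.7, 0.1, -104.3]
force: [-7.6, 12.7, 28.6]
opening: 0.0195
gripper_force: 30.0
```

Call:
{"method": "carry_out", "body": {"deltas": [[[0,0,0,0,0.2],[0,0,0,0,0.2],[0,0,0,0,0.2],[0,0,0,0,0.2],[0,0,-0.1,0,0.2]]]}}

```text
clock: 32.15
tool_pos: [0.6217, -0.0785, 0.0618]
orientation: [179.6, -0.1, -104.5]
force: [0.1, -0.6, 0.4]
opening: 0.0512
gripper_force: 0.0
```

Call:
{"method": "carry_out", "body": {"deltas": [[[0,0,-0.2,0,0.5],[0,0,-0.4,0,1],[0,0,-0.6,0,1],[0,0,-0.8,0,1],[0,0,-0.8,0,1]]]}}

```text
clock: 32.65
tool_pos: [0.627, -0.0786, 0.2309]
orientation: [-179.5, 0.1, -104.4]
force: [0.7, -0.8, -0.1]
opening: 0.0853
gripper_force: 0.0
```

Run:
```python
from pl import *
o=ctrl.get_obs();print({k:np.round(o[k],4) for k in('clock','joint_pos','tool_pos','orientation','opening')})
a=shot('scene');b=shot('side')
P=np.array([.6251,-.0782,.044])
for i,s in enumerate((a,b)):
  print('pred',np.round(proj(s,P)),'top',np.round(proj(s,P+[0,0,.034])),[(np.round(q['centre']).tolist(),round(float(q['p']),2)) for q in ctrl.spot_point(s,'pin1')[:4] if q['p']>.2])
ca=[cv2.resize(s['color'][int(p[1])-70:int(p[1])+50,int(p[0])-60:int(p[0])+60,::-1],None,fx=3.3,fy=3.3,interpolation=cv2.INTER_CUBIC) for s,p in((a,proj(a,P)),(b,proj(b,P)))]
cv2.imwrite('pics/c2.png',np.hstack(ca))
```

```text
{'clock': np.float64(32.65), 'joint_pos': array([ 10.5995,  16.0761,  -5.2158,   0.1218, -68.233 , -25.0581]), 'tool_pos': array([ 0.627 , -0.0786,  0.2309]), 'orientation': array([-1.795216e+02,  9.840000e-02, -1.044134e+02]), 'opening': np.float64(0.0853)}
pred [290. 284.] top [289. 271.] [([288.0, 284.0], 0.76), ([176.0, 304.0], 0.68)]
pred [326. 252.] top [326. 239.] [([327.0, 252.0], 0.47), ([381.0, 217.0], 0.44), ([346.0, 294.0], 0.35)]
```

View pics/c2.png

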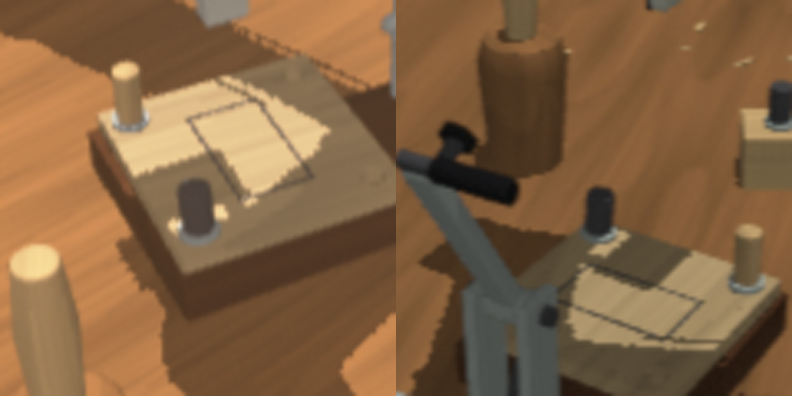

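Pin 1 is home: its collar sits on the plate at about scene (289,284). Now for the second pin.

Call:
{"method": "carry_out", "body": {"deltas": [[[0.53,0.099,0,0,1],[0.53,0.099,0,0,1],[0.53,0.099,0,0,1],[0.53,0.099,0,0,1]]]}}

```text
clock: 33.25
tool_pos: [0.5775, -0.1772, 0.2235]
orientation: [179.8, -0.0, -104.6]
force: [-0.0, 0.6, -0.7]
opening: 0.0874
gripper_force: 0.0
```

Call:
{"method": "carry_out", "body": {"deltas": [[[0.53,0.099,0,0,1],[0.53,0.099,0,0,1],[0.53,0.099,0,0,1],[0.53,0.099,0.2,0,0.5],[0.53,0.099,0.3,0,0.2]]]}}

```text
clock: 33.75
tool_pos: [0.5324, -0.2726, 0.1618]
orientation: [179.8, 0.0, -104.5]
force: [-0.6, 0.8, -0.3]
opening: 0.077
gripper_force: 0.0
```

Run:
```python
from h import *
o=ctrl.get_obs();print({k:np.round(o[k],4) for k in('clock','joint_pos','tool_pos','orientation','opening')})
to(.536,-.274,.0503)
w=shot('wrist')
print([(np.round(onz(w,q['centre'],.045)[:2],4).tolist(),round(float(q['p']),2)) for q in ctrl.spot_point(w,'pin1')[:4] if q['p']>.2])
```

```text
{'clock': np.float64(33.75), 'joint_pos': array([ -8.4558,  16.3105, -14.3098,  -0.0737, -59.5498,  -6.007 ]), 'tool_pos': array([ 0.5324, -0.2726,  0.1618]), 'orientation': array([ 1.798241e+02,  4.530000e-02, -1.045003e+02]), 'opening': np.float64(0.077)}
delta [ 0.0025 -0.021   0.5575] turn 0
[([0.536, -0.2758], 0.61)]
```

Call:
{"method": "carry_out", "body": {"deltas": [[[0,0,0.15,0,0.2],[0,0,0.3,0,0.1],[0,0,0.3,0,0],[0,0,0.3,0,0],[0,0,0.3,0,0]]]}}

```text
clock: 34.35
tool_pos: [0.5349, -0.2736, 0.107]
orientation: [-179.8, -0.0, -104.4]
force: [0.0, 0.4, -0.2]
opening: 0.0437
gripper_force: 0.0
```

Run:
```python
from h import *
to(.536,-.2745,.0503)
```

```text
delta [ 0.003  -0.0056  0.2836] turn 0
```

Call:
{"method": "carry_out", "body": {"deltas": [[[0.003,-0.005,0.15,0,0],[0.003,-0.005,0.283,0,0],[0.003,-0.005,0.283,0,0],[0.003,-0.005,0.283,0,-1],[0.003,-0.005,0.283,0,-1]]]}}

```text
clock: 34.85
tool_pos: [0.5355, -0.2747, 0.0505]
orientation: [-179.8, -0.0, -104.4]
force: [0.4, 0.0, -0.1]
opening: 0.033
gripper_force: 0.0
```

Call:
{"method": "carry_out", "body": {"deltas": [[[0,0,0,0,-1],[0,0,0,0,-1],[0,0,0,0,-1],[0,0,0,0,-1],[0,0,0,0,-1]]]}}

```text
clock: 35.35
tool_pos: [0.5349, -0.2745, 0.0497]
orientation: [-179.9, -0.0, -104.4]
force: [-1.5, 0.8, 7.1]
opening: 0.0194
gripper_force: 30.0
```

Call:
{"method": "carry_out", "body": {"deltas": [[[0,0,-0.2,0,-1],[0,0,-0.4,0,-1],[0,0,-0.6,0,-1],[0,0,-0.7,0,-1],[0,0,-0.7,0,-1]]]}}

```text
clock: 35.85
tool_pos: [0.5359, -0.2749, 0.1925]
orientation: [-179.6, -0.0, -104.4]
force: [-0.1, -0.9, -0.1]
opening: 0.0192
gripper_force: 30.0
```

Run:
```python
from h import *
print(ctrl.get_obs()['tool_pos'])
to(.6548,.0348,.13,165.7)
```

```text
[ 0.5358881  -0.27489188  0.19247597]
delta [-1.6478 -0.1881  0.3135] turn -0.0003
```

Call:
{"method": "carry_out", "body": {"deltas": [[[-0.2,-0.023,0,0,-1],[-0.4,-0.047,0,0,-1],[-0.6,-0.07,0,0,-1],[-0.8,-0.091,0,0,-1],[-0.824,-0.094,0,0,-1]]]}}

```text
clock: 36.35
tool_pos: [0.5942, -0.1159, 0.1872]
orientation: [179.9, 0.0, -104.3]
force: [0.1, 0.2, -0.5]
opening: 0.0193
gripper_force: 30.0
```

Call:
{"method": "carry_out", "body": {"deltas": [[[-0.2,-0.023,0,0,-1],[-0.4,-0.047,0,0,-1],[-0.6,-0.07,0,0,-1],[-0.8,-0.091,0,0,-1],[-0.824,-0.094,0,0,-1]]]}}

```text
clock: 36.85
tool_pos: [0.6534, 0.0388, 0.1868]
orientation: [179.9, -0.0, -104.3]
force: [0.5, -0.6, -2.7]
opening: 0.0193
gripper_force: 30.0
```

Call:
{"method": "carry_out", "body": {"deltas": [[[0,0,0.1,0,-1],[0,0,0.2,0,-1],[0,0,0.3,0,-1],[0,0,0.36,0,-1],[0,0,0.36,0,-1]]]}}

```text
clock: 37.35
tool_pos: [0.6511, 0.0347, 0.1139]
orientation: [179.8, -0.1, -104.5]
force: [-0.1, 0.3, -0.5]
opening: 0.019
gripper_force: 30.0
```

Call:
{"method": "carry_out", "body": {"deltas": [[[0,0,0,0,-1],[0,0,0,0,-1]]]}}

```text
clock: 37.55
tool_pos: [0.6534, 0.0354, 0.1175]
orientation: [-179.9, 0.0, -104.4]
force: [0.9, 0.6, -1.0]
opening: 0.0196
gripper_force: 30.0
```

Run:
```python
from h import *
o=ctrl.get_obs();print(o['tool_pos'],o['orientation'],o['joint_pos'])
to(.6545,.0350,.067)
a=shot('scene');b=shot('side')
P=o['tool_pos']-[0,0,.0047]
for s in(a,b):
  print('pred',np.round(proj(s,P)),[(np.round(q['centre']).tolist(),round(float(q['p']),2)) for q in ctrl.spot_point(s,'pin1')[:4] if q['p']>.2])
```

```text
[0.65342899 0.03543176 0.11747379] [-1.79915118e+02  3.89974916e-02 -1.04442505e+02] [ 2.01570254e+01  2.33342236e+01 -1.01445531e+01  1.93215360e-02
 -5.64292107e+01 -3.46102305e+01]
delta [ 0.0009 -0.0054  0.2524] turn 0
pred [343. 238.] [([286.0, 282.0], 0.65), ([344.0, 240.0], 0.55), ([398.0, 293.0], 0.33)]
pred [296. 250.] [([295.0, 250.0], 0.59), ([325.0, 252.0], 0.5)]
```

Call:
{"method": "carry_out", "body": {"deltas": [[[0,-0.004,0.07,0,-1],[0,-0.004,0.13,0,-1],[0,-0.004,0.18,0,-1],[0,-0.004,0.22,0,-1],[0,-0.004,0.24,0,-1]]]}}

```text
clock: 38.25
tool_pos: [0.6533, 0.0351, 0.067]
orientation: [180.0, -0.0, -104.4]
force: [0.9, -0.5, -0.5]
opening: 0.0193
gripper_force: 30.0
```

Call:
{"method": "carry_out", "body": {"deltas": [[[0,0,0.03,0,-1],[0,0,0.06,0,-1],[0,0,0.085,0,-1],[0,0,0.1,0,-1],[0,0,0.1,0,-1]]]}}

```text
clock: 38.75
tool_pos: [0.6537, 0.0351, 0.0488]
orientation: [-180.0, -0.0, -104.4]
force: [0.1, -1.5, 2.5]
opening: 0.0193
gripper_force: 30.0
```

Call:
{"method": "carry_out", "body": {"deltas": [[[0,0,0.008,0,-1],[0,0,0.012,0,-1],[0,0,0.012,0,-1]]]}}

```text
clock: 39.05
tool_pos: [0.6539, 0.0348, 0.0486]
orientation: [-179.9, -0.0, -104.4]
force: [-6.2, -2.9, 18.2]
opening: 0.0195
gripper_force: 30.0
```

Call:
{"method": "carry_out", "body": {"deltas": [[[0,0,0,0,0.2],[0,0,0,0,0.2],[0,0,0,0,0.2],[0,0,0,0,0.2],[0,0,-0.1,0,0.2]]]}}

```text
clock: 39.55
tool_pos: [0.6509, 0.0349, 0.0628]
orientation: [179.7, -0.2, -104.5]
force: [0.7, -0.4, -0.6]
opening: 0.0507
gripper_force: 0.0
```

Call:
{"method": "carry_out", "body": {"deltas": [[[0,0,-0.2,0,0.5],[0,0,-0.4,0,1],[0,0,-0.7,0,1],[0,0,-1,0,1],[0,0,-1,0,1]]]}}

```text
clock: 40.05
tool_pos: [0.6549, 0.0354, 0.2715]
orientation: [-179.7, 0.2, -104.4]
force: [-0.5, -0.2, -0.9]
opening: 0.0853
gripper_force: 0.0
```

Call:
{"method": "carry_out", "body": {"deltas": [[[0.28,0.98,-0.1,0,1],[0.28,0.98,-0.1,0,1],[0.28,0.98,-0.1,0,1],[0.28,0.98,-0.1,0,1],[0.28,0.98,-0.1,0,1]]]}}

```text
clock: 40.55
tool_pos: [0.4452, 0.0292, 0.2869]
orientation: [-180.0, 0.1, -104.4]
force: [1.7, 0.7, 0.5]
opening: 0.0876
gripper_force: 0.0
```

Call:
{"method": "carry_out", "body": {"deltas": [[[-0.7,0.168,0,0,1],[-0.7,0.168,0,0,1],[-0.7,0.168,0,0,1],[-0.7,0.168,0,0,1]]]}}

```text
clock: 40.95
tool_pos: [0.4519, 0.1779, 0.2851]
orientation: [179.9, -0.0, -104.2]
force: [0.5, -0.8, -0.0]
opening: 0.088
gripper_force: 0.0
```

Call:
{"method": "carry_out", "body": {"deltas": [[[-0.7,0.168,0,0,1],[-0.7,0.168,0,0,1],[-0.7,0.168,0,0,1],[-0.7,0.168,0,0,1],[-0.7,0.168,0,0,1]]]}}

```text
clock: 41.45
tool_pos: [0.454, 0.3183, 0.2847]
orientation: [179.9, -0.1, -104.4]
force: [0.9, 0.5, -0.3]
opening: 0.0875
gripper_force: 0.0
```

Run:
```python
from pl import *
o=ctrl.get_obs();print({k:np.round(o[k],4) for k in('clock','joint_pos','tool_pos','orientation','opening')})
w=shot('wrist','w4.png');a=shot('scene');b=shot('side')
for s in(w,a,b):
  print([(np.round(q['centre']).tolist(),np.round(onz(s,q['centre'],0)[:2],4).tolist(),round(float(q['p']),2)) for q in ctrl.spot_point(s,'blank')[:4] if q['p']>.3])
  print('pins',[(np.round(q['centre']).tolist(),round(float(q['p']),2)) for q in ctrl.spot_point(s,'pin1')[:4] if q['p']>.3])
  for q in ctrl.silhouettes(s,'blank')[:1]:
    c,_=cv2.findContours(q['mask'].astype(np.uint8),0,2);c=max(c,key=cv2.contourArea)
    print(cv2.minAreaRect(c),cv2.approxPolyDP(c,4,True)[:,0].tolist())
print('h1 proj',np.round(proj(a,[.654,.035,.044])),np.round(proj(b,[.654,.035,.044])))
```

```text
{'clock': np.float64(41.45), 'joint_pos': array([ 5.52523e+01,  7.35700e+00, -9.26360e+00, -2.25000e-02,
       -7.35211e+01, -6.96032e+01]), 'tool_pos': array([0.454 , 0.3183, 0.2847]), 'orientation': array([ 1.799304e+02, -1.253000e-01, -1.043572e+02]), 'opening': np.float64(0.0875)}
[([311.0, 207.0], [0.4626, 0.3271], 0.73)]
pins []
((308.39080810546875, 211.51971435546875), (79.79808044433594, 48.13033676147461), 16.336042404174805) [[278, 180], [266, 222], [339, 243], [349, 201]]
[([372.0, 194.0], [0.4595, 0.3291], 0.8)]
pins [([342.0, 261.0], 0.72), ([314.0, 235.0], 0.66), ([291.0, 285.0], 0.46)]
((381.3000183105469, 193.9000244140625), (12.969194412231445, 23.702320098876953), 26.56505012512207) [[382, 181], [371, 202], [386, 199]]
[([347.0, 429.0], [0.4646, 0.333], 0.95)]
pins []
((348.7500305175781, 416.7500305175781), (64.34671783447266, 41.01219177246094), 45.0) [[338, 387], [319, 401], [320, 416], [358, 451], [376, 435], [377, 417]]
h1 proj [342. 265.] [297. 277.]
```

View pics/w4.png

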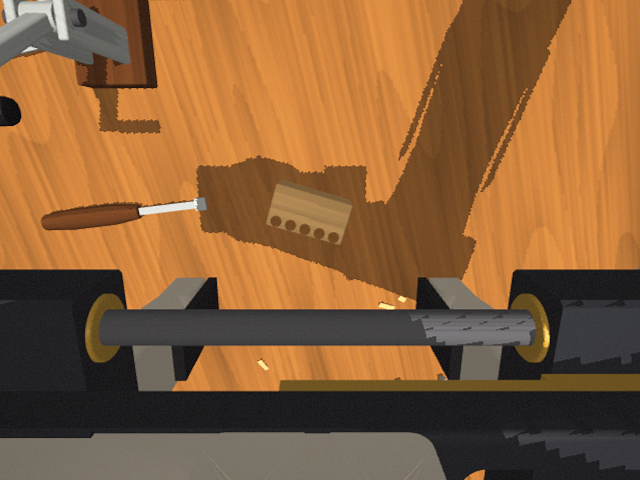

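Wrist view: the blank is at about (309,212), rotated about 16° in the image. It has been knocked to roughly (0.46,0.33). I'll fit its pose to the mask.

```bash
cat > bl.py <<'E'
from h import *
from scipy.optimize import minimize
def hull(s,p,z0=0.,dim=(.084,.046,.042)):
    x,y,a=p;c,sn=np.cos(a),np.sin(a);P=[]
    for i in(-.5,.5):
        for j in(-.5,.5):
            for k in(0,1):
                u,v=i*dim[0],j*dim[1];P.append(proj(s,[x+c*u-sn*v,y+sn*u+c*v,z0+k*dim[2]]))
    return cv2.convexHull(np.array(P,np.float32))
def fit(obs,p0,z0=0.):
    def cost(p):
        r=0
        for s,m in obs:
            im=np.zeros((1920,2560),np.uint8);cv2.fillConvexPoly(im,np.round(hull(s,p,z0)*4).astype(np.int32),1)
            f=cv2.resize(im*255,(640,480),interpolation=cv2.INTER_AREA)/255.
            r+=np.abs(f-m).sum()/m.sum()
        return r
    best=min((minimize(cost,[p0[0],p0[1],a],method='Nelder-Mead',options=dict(initial_simplex=[[p0[0],p0[1],a],[p0[0]+.01,p0[1],a],[p0[0],p0[1]+.01,a],[p0[0],p0[1],a+.2]],maxiter=120)) for a in p0[2]),key=lambda r:r.fun)
    return best.x,best.fun
E
python3 - <<'E'
from bl import *
w=shot('wrist');b=shot('side')
M=[(s,ctrl.silhouettes(s,'blank')[0]['mask']) for s in(w,b)]
for o in([M[0]],[M[1]],M):
    x,f=fit(o,(.463,.329,(-.5,0.,.5)));print(np.round(x[:2],4),np.degrees(x[2]).round(2),round(f,3))
E
```

```text
[0.4652 0.3271] -31.01 0.026
[0.4647 0.3279] -32.63 0.052
[0.4652 0.3271] -30.8 0.082
```

Call:
{"method": "carry_out", "body": {"deltas": [[[-0.058,-0.043,0,-0.102,1],[-0.058,-0.043,0,-0.102,1],[-0.058,-0.043,0,-0.102,1],[-0.058,-0.043,0,-0.102,1],[-0.058,-0.043,0,-0.102,1]]]}}

```text
clock: 42.75
tool_pos: [0.4657, 0.327, 0.2858]
orientation: [180.0, -0.0, -67.4]
force: [1.1, 0.3, 0.2]
opening: 0.0875
gripper_force: 0.0
```

Call:
{"method": "carry_out", "body": {"deltas": [[[0,0,0.6,-0.102,1],[0,0,0.6,-0.102,1],[0,0,0.6,-0.102,1],[0,0,0.6,-0.102,1],[0,0,0.6,-0.102,1]]]}}

```text
clock: 43.25
tool_pos: [0.4654, 0.3266, 0.1647]
orientation: [179.9, 0.0, -30.7]
force: [-0.2, -0.0, 0.6]
opening: 0.088
gripper_force: 0.0
```

Call:
{"method": "carry_out", "body": {"deltas": [[[0,0,0,0,1],[0,0,0,0,1],[0,0,0,0,1]]]}}

```text
clock: 43.55
tool_pos: [0.4658, 0.327, 0.1661]
orientation: [-180.0, 0.0, -31.1]
force: [0.3, -0.1, 0.3]
opening: 0.0875
gripper_force: 0.0
```

Run:
```python
from bl import *
o=ctrl.get_obs();print(o['tool_pos'],o['orientation'],o['joint_pos'])
to(.4652,.3273,.010,59)
w=shot('wrist')
q=ctrl.silhouettes(w,'blank')
if q: x,f=fit([(w,q[0]['mask'])],(.465,.327,(-.54,)));print(np.round(x[:2],4),np.degrees(x[2]).round(2),round(f,3),q[0]['p'])
```

```text
[0.46575911 0.32704299 0.16612308] [-1.79979013e+02  6.65120223e-04 -3.10676704e+01] [ 5.47690982e+01  1.33604824e+01 -1.78090782e+01 -2.55651263e-03
 -5.88095562e+01  4.16455485e+00]
delta [-3.000e-03  6.000e-04  7.806e-01] turn -0.0002
[0.4658 0.3273] -30.71 0.026 0.71
```

Call:
{"method": "carry_out", "body": {"deltas": [[[0,0,0.2,0,1],[0,0,0.4,0,1],[0,0,0.6,0,1],[0,0,0.72,0,1],[0,0,0.78,0,1]]]}}

```text
clock: 44.15
tool_pos: [0.4649, 0.3258, 0.0077]
orientation: [179.8, 0.0, -31.0]
force: [0.5, 0.8, 0.9]
opening: 0.0879
gripper_force: 0.0
```

Call:
{"method": "carry_out", "body": {"deltas": [[[0,0,0,0,-1],[0,0,0,0,-1],[0,0,0,0,-1],[0,0,0,0,-1],[0,0,0,0,-1]]]}}

```text
clock: 44.65
tool_pos: [0.4661, 0.3274, 0.011]
orientation: [-179.9, -0.0, -31.0]
force: [-0.8, -0.2, 0.6]
opening: 0.0532
gripper_force: 0.0
```

Call:
{"method": "carry_out", "body": {"deltas": [[[0,0,0,0,-1],[0,0,0,0,-1],[0,0,0,0,-1],[0,0,0,0,-1]]]}}

```text
clock: 45.05
tool_pos: [0.466, 0.3273, 0.0106]
orientation: [-179.9, -0.0, -31.0]
force: [-2.0, -0.7, 5.8]
opening: 0.046
gripper_force: 30.0
```

Call:
{"method": "carry_out", "body": {"deltas": [[[0,0,-0.2,0,-1],[0,0,-0.45,0,-1],[0,0,-0.7,0,-1],[0,0,-0.95,0,-1],[0,0,-0.95,0,-1]]]}}

```text
clock: 45.55
tool_pos: [0.4685, 0.3295, 0.2077]
orientation: [-179.3, -0.2, -30.9]
force: [0.9, 1.3, -1.1]
opening: 0.0456
gripper_force: 30.0
```

Call:
{"method": "carry_out", "body": {"deltas": [[[0.1,0.18,-0.2,0,-1],[0.2,0.36,-0.3,0,-1],[0.3,0.54,-0.3,0,-1],[0.397,0.715,-0.3,0,-1],[0.397,0.715,-0.3,0,-1]]]}}

```text
clock: 46.05
tool_pos: [0.459, 0.1598, 0.2601]
orientation: [-180.0, 0.0, -31.2]
force: [0.5, -0.4, -0.8]
opening: 0.0457
gripper_force: 30.0
```

Call:
{"method": "carry_out", "body": {"deltas": [[[0.1,0.18,0,-0.015,-1],[0.2,0.36,0,-0.03,-1],[0.3,0.54,0,-0.047,-1],[0.397,0.715,0,-0.047,-1],[0.397,0.715,0,-0.047,-1]]]}}

```text
clock: 46.55
tool_pos: [0.4536, -0.0032, 0.2595]
orientation: [180.0, 0.0, -14.3]
force: [1.0, 0.5, -0.3]
opening: 0.0459
gripper_force: 30.0
```

Run:
```python
from h import *
o=ctrl.get_obs();print(o['clock'],o['tool_pos'],o['orientation'],o['joint_pos'])
to(.5835,-.0075,.13,75.9)
```

```text
46.55 [ 0.4535929  -0.00317372  0.25950584] [ 1.79963071e+02  4.64145113e-02 -1.42791728e+01] [ 2.46125024e+01 -2.16863641e+00 -2.26772149e+01 -4.24870962e-04
 -6.95507335e+01  5.11084883e+01]
delta [ 0.6353 -0.1397  0.6469] turn -0.0005
```

Call:
{"method": "carry_out", "body": {"deltas": [[[0.2,-0.044,0,-0.0005,-1],[0.4,-0.088,0,-0.0005,-1],[0.635,-0.14,0.1,-0.0005,-1],[0.635,-0.14,0.3,-0.0005,-1],[0.635,-0.14,0.5,-0.0005,-1]]]}}

```text
clock: 47.05
tool_pos: [0.5857, -0.0031, 0.1575]
orientation: [-180.0, 0.0, -14.0]
force: [0.3, -0.4, -1.5]
opening: 0.0456
gripper_force: 30.0
```

Call:
{"method": "carry_out", "body": {"deltas": [[[0,0,0.15,0,-1],[0,0,0.25,0,-1],[0,0,0.25,0,-1],[0,0,0.25,0,-1],[0,0,0.25,0,-1]]]}}

```text
clock: 47.55
tool_pos: [0.5856, -0.0032, 0.1113]
orientation: [-179.9, -0.1, -13.9]
force: [-0.4, -0.6, 0.2]
opening: 0.046
gripper_force: 30.0
```

Run:
```python
from h import *
o=ctrl.get_obs();print(o['clock'],o['tool_pos'],o['orientation'])
to(.5837,-.0075,.055,75.9)
a=shot('scene');b=shot('side')
ca=[]
for s in(a,b):
  p=proj(s,[.58,0,.07]);im=s['color'][int(p[1])-55:int(p[1])+55,int(p[0])-66:int(p[0])+66,::-1];ca.append(cv2.resize(im,None,fx=3,fy=3,interpolation=cv2.INTER_CUBIC))
cv2.imwrite('pics/c3.png',np.hstack(ca))
```

```text
47.55 [ 0.58558335 -0.00323763  0.11134359] [-1.79949095e+02 -1.16194236e-01 -1.38741369e+01]
delta [-0.0046  0.0232  0.2817] turn 0.0006
```

View pics/c3.png

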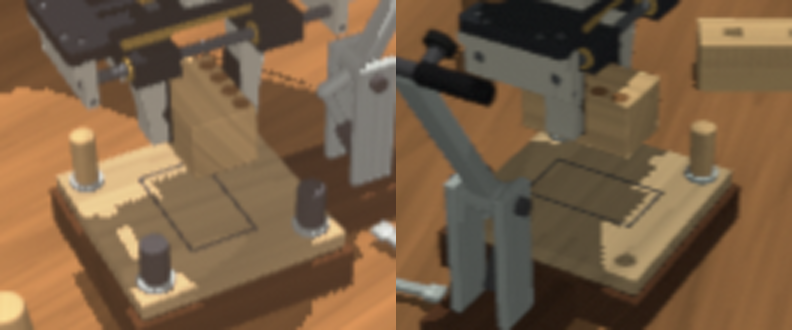

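Both pins are seated, at crop (155,262) and (312,205), and the blank hangs over the mark. Lowering it now.

Call:
{"method": "carry_out", "body": {"deltas": [[[-0.005,0.023,0.08,0,-1],[-0.005,0.023,0.16,0,-1],[-0.005,0.023,0.22,0,-1],[-0.005,0.023,0.25,0,-1],[-0.005,0.023,0.25,0,-1]]]}}

```text
clock: 48.15
tool_pos: [0.5823, -0.008, 0.0595]
orientation: [180.0, 0.0, -13.9]
force: [-0.6, -0.8, -1.6]
opening: 0.0459
gripper_force: 30.0
```

Run:
```python
from h import *
o=ctrl.get_obs();print(o['clock'],o['tool_pos'],o['orientation'])
to(.5837,-.0075,.054,75.9)
```

```text
48.15 [ 0.58225447 -0.00797816  0.05954435] [ 1.79974633e+02  4.24953634e-02 -1.39001701e+01]
delta [ 0.0065 -0.0041  0.0277] turn 0.0006
```

Call:
{"method": "carry_out", "body": {"deltas": [[[0.005,-0.003,0.015,0,-1],[0.005,-0.003,0.027,0,-1],[0.005,-0.003,0.027,0,-1],[0.005,-0.003,0.027,0,-1]]]}}

```text
clock: 48.55
tool_pos: [0.5837, -0.0076, 0.0548]
orientation: [-180.0, -0.0, -13.9]
force: [0.5, -0.2, -1.2]
opening: 0.0458
gripper_force: 30.0
```

Call:
{"method": "carry_out", "body": {"deltas": [[[0,0,0,0,0.5],[0,0,0,0,0.5],[0,0,0,0,0.5],[0,0,0,0,0.5],[0,0,0,0,0.5]]]}}

```text
clock: 49.05
tool_pos: [0.5836, -0.0076, 0.0546]
orientation: [-180.0, -0.0, -13.9]
force: [-0.0, -0.8, -0.2]
opening: 0.0653
gripper_force: 0.0
```

Call:
{"method": "carry_out", "body": {"deltas": [[[0,0,-0.15,0,0.5],[0,0,-0.4,0,0.5],[0,0,-0.65,0,1],[0,0,-0.9,0,1],[0,0,-1,0,1]]]}}

```text
clock: 49.55
tool_pos: [0.5855, -0.0076, 0.2605]
orientation: [-179.8, -0.4, -13.9]
force: [0.8, 0.3, -0.1]
opening: 0.0839
gripper_force: 0.0
```

Run:
```python
from pl import *
from bl import *
o=ctrl.get_obs();print(o['clock'],o['tool_pos'],o['orientation'],o['joint_pos'])
a=shot('scene');b=shot('side')
M=[(s,ctrl.silhouettes(s,'blank')[0]['mask']) for s in(a,b)]
for m in M:
  x,f=fit([m],(.583,-.008,(-.25,)),.044);print(np.round(x[:2],4),np.degrees(x[2]).round(2),round(f,3))
```

```text
49.55 [ 0.58545918 -0.00761843  0.26049198] [-179.83994539   -0.41506973  -13.87325186] [ 18.43546858  10.72302491  -8.37248729   0.09185497 -70.46815584
  57.661479  ]
[ 0.5815 -0.0065] -14.66 0.058
[ 0.5809 -0.0061] -12.21 0.076
```

Call:
{"method": "carry_out", "body": {"deltas": [[[0.2,0,-0.2,0,1],[0.2,0,-0.2,0,1],[0.2,0,-0.2,0,1],[0.2,0,-0.2,0,1],[0.2,0,-0.2,0,1]]]}}

```text
clock: 50.25
tool_pos: [0.6215, -0.0171, 0.2931]
orientation: [180.0, 0.1, -13.9]
force: [0.6, 1.0, 0.2]
opening: 0.0871
gripper_force: 0.0
```

Run:
```python
from pl import *
from bl import *
o=ctrl.get_obs();print(o['clock'],o['tool_pos'],o['orientation'])
w=shot('wrist')
cv2.imwrite('pics/w5.png',cv2.resize(w['color'][110:310,180:480,::-1],None,fx=2.6,fy=2.6,interpolation=cv2.INTER_CUBIC))
x,f=fit([(w,ctrl.silhouettes(w,'blank')[0]['mask'])],(.583,-.008,(-.25,)),.044);print(np.round(x[:2],4),np.degrees(x[2]).round(2),round(f,3))
lines(w)
to(.5975,.1965,.33,75.9)
```

```text
50.25 [ 0.6214766  -0.0171185   0.29309684] [ 1.79959259e+02  1.23939572e-01 -1.38988374e+01]
[ 0.5828 -0.0085] -12.83 0.06
rel 0.85 mid(base mm) [-30.  74.] len 71
rel 0.13 mid(base mm) [-84. -41.] len 124
rel 0.62 mid(base mm) [-73.   4.] len 99
rel 0.26 mid(base mm) [-20. -75.] len 95
rel 0.33 mid(base mm) [45. 75.] len 58
rel 0.15 mid(base mm) [ 57. -75.] len 38
rel 0.95 mid(base mm) [ 17. -78.] len 58
rel 0.4 mid(base mm) [ 78. -41.] len 38
rel 0.66 mid(base mm) [78. 26.] len 90
rel 0.76 mid(base mm) [47.  0.] len 45
rel 0.98 mid(base mm) [44.  0.] len 40
rel 0.23 mid(base mm) [-12. -24.] len 71
rel 0.19 mid(base mm) [ 44. 114.] len 69
rel 0.15 mid(base mm) [85.  1.] len 144
rel 0.51 mid(base mm) [-44. -79.] len 44
rel 1.38 mid(base mm) [-25. -27.] len 49
rel 0.99 mid(base mm) [-57.  -2.] len 39
rel 0.06 mid(base mm) [-84.  86.] len 40
rel 0.1 mid(base mm) [-37. -51.] len 39
delta [-0.3741 -1.0076 -0.1809] turn 0.0006
```

View pics/w5.png

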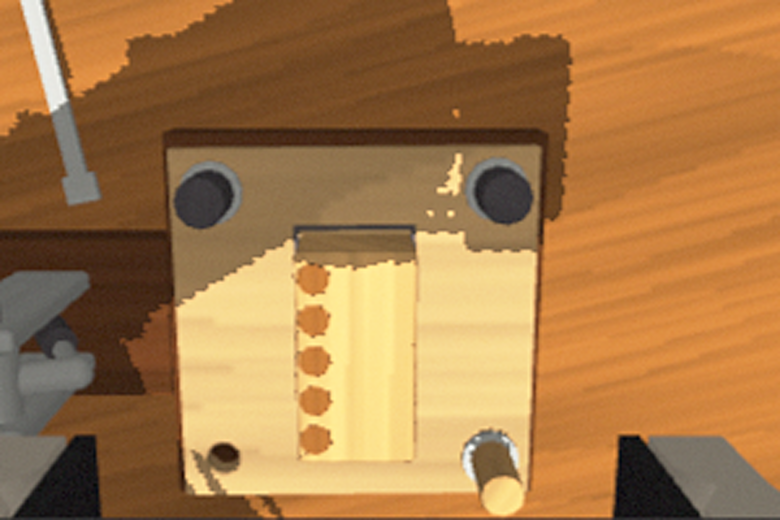

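Wrist view: the blank lies on the mark with its sides parallel to the lines. Both pins are seated, at (205,195) and (500,192) in the crop. Next is the clamp handle.

Call:
{"method": "carry_out", "body": {"deltas": [[[0,0,-0.18,0,1],[-0.374,-0.4,-0.18,0,1],[-0.374,-0.7,-0.18,0,1],[-0.374,-1,-0.18,0,1],[-0.374,-1,-0.18,0,1]]]}}

```text
clock: 50.85
tool_pos: [0.5959, 0.1775, 0.3312]
orientation: [-179.9, -0.0, -13.9]
force: [1.1, 0.0, 0.5]
opening: 0.0878
gripper_force: 0.0
```

Call:
{"method": "carry_out", "body": {"deltas": [[[0,0,0,0,1],[0,0,0,0,1],[0,0,0,0,1]]]}}

```text
clock: 51.15
tool_pos: [0.5965, 0.1754, 0.3305]
orientation: [180.0, 0.0, -13.9]
force: [-0.6, -0.2, -0.8]
opening: 0.0877
gripper_force: 0.0
```

Run:
```python
from h import *
o=ctrl.get_obs();print(o['clock'],o['tool_pos'],o['orientation'],o['joint_pos'])
to(.5975,.1965,.2285,75.9)
w=shot('wrist');a=shot('scene');b=shot('side')
for s in(w,a,b):
  print([(np.round(q['centre']).tolist(),np.round(onz(s,q['centre'],.246)[:2],4).tolist(),round(float(q['p']),2)) for q in ctrl.spot_point(s,'clamp_grip')[:4] if q['p']>.3],np.round(proj(s,[.5975,.1965,.246])))
```

```text
51.15 [0.59653722 0.17544383 0.33045739] [ 1.79982725e+02  8.43666502e-03 -1.38913761e+01] [ 3.43584956e+01  1.29072141e+01  3.38184911e+00  5.28175116e-03
 -8.04931413e+01  4.17492563e+01]
delta [-0.0205 -0.1035  0.5098] turn 0.0006
[([285.0, 248.0], [0.5991, 0.1954], 0.73)] [284. 251.]
[([386.0, 140.0], [0.5987, 0.2025], 0.89)] [384. 140.]
[([288.0, 234.0], [0.6008, 0.1938], 0.58)] [290. 235.]
```

Call:
{"method": "carry_out", "body": {"deltas": [[[-0.015,-0.1035,0.1,0,1],[-0.015,-0.1035,0.25,0,1],[-0.015,-0.1035,0.4,0,0.5],[-0.015,-0.1035,0.51,0,0.3],[-0.015,-0.1035,0.51,0,0]]]}}

```text
clock: 51.95
tool_pos: [0.5972, 0.1955, 0.2251]
orientation: [179.8, 0.3, -14.0]
force: [-0.1, 0.4, -0.1]
opening: 0.0689
gripper_force: 0.0
```

Call:
{"method": "carry_out", "body": {"deltas": [[[0,0,0,0,-1],[0,0,0,0,-1],[0,0,0,0,-1],[0,0,0,0,-1],[0,0,0,0,-1]]]}}

```text
clock: 52.45
tool_pos: [0.5991, 0.1968, 0.2292]
orientation: [-180.0, -0.0, -13.9]
force: [-0.9, 0.9, -0.4]
opening: 0.0291
gripper_force: 0.0
```

Call:
{"method": "carry_out", "body": {"deltas": [[[0,0,0,0,-1],[0,0,0,0,-1],[0,0,0,0,-1],[0,0,0,0,-1],[0,0,0,0,-1]]]}}

```text
clock: 52.95
tool_pos: [0.5991, 0.1976, 0.2286]
orientation: [-179.9, -0.0, -13.9]
force: [0.1, 4.7, -1.4]
opening: 0.013
gripper_force: 30.0
```

Call:
{"method": "carry_out", "body": {"deltas": [[[0,0.066,-0.034,0,-1],[0,0.134,-0.062,0,-1],[0,0.206,-0.082,0,-1],[0,0.278,-0.095,0,-1],[0,0.352,-0.101,0,-1]]]}}

```text
clock: 53.45
tool_pos: [0.5823, 0.1297, 0.2488]
orientation: [-179.8, -0.0, -13.9]
force: [1.5, 7.3, -3.6]
opening: 0.0127
gripper_force: 30.0
```

Call:
{"method": "carry_out", "body": {"deltas": [[[0,0.074,0.002,0,-1],[0,0.147,0.01,0,-1],[0,0.22,0.027,0,-1],[0,0.29,0.05,0,-1],[0,0.357,0.08,0,-1]]]}}

```text
clock: 53.95
tool_pos: [0.5648, 0.0595, 0.2326]
orientation: [-179.9, -0.0, -13.9]
force: [1.7, 5.7, -4.7]
opening: 0.0131
gripper_force: 30.0
```

Call:
{"method": "carry_out", "body": {"deltas": [[[0,0.064,0.037,0,-1],[0,0.124,0.08,0,-1],[0,0.18,0.129,0,-1],[0,0.23,0.183,0,-1],[0,0.275,0.242,0,-1]]]}}

```text
clock: 54.45
tool_pos: [0.5513, 0.0054, 0.183]
orientation: [-180.0, 0.0, -13.9]
force: [3.1, 6.6, -9.5]
opening: 0.0131
gripper_force: 30.0
```

Call:
{"method": "carry_out", "body": {"deltas": [[[0,0.039,0.063,0,-1],[0,0.071,0.13,0,-1],[0,0.096,0.199,0,-1],[0,0.115,0.271,0,-1],[0,0.126,0.344,0,-1]]]}}

```text
clock: 54.95
tool_pos: [0.5456, -0.0182, 0.1142]
orientation: [-179.9, 0.0, -13.9]
force: [1.8, 12.5, -6.1]
opening: 0.013
gripper_force: 30.0
```

Call:
{"method": "carry_out", "body": {"deltas": [[[0,0.002,0.03,0,-1],[0,0.003,0.055,0,-1],[0,0.003,0.07,0,-1],[0,0.003,0.08,0,-1],[0,0.003,0.08,0,-1]]]}}

```text
clock: 55.45
tool_pos: [0.5455, -0.0187, 0.1003]
orientation: [-180.0, -0.0, -13.9]
force: [-5.9, 11.1, 7.8]
opening: 0.013
gripper_force: 30.0
```

Call:
{"method": "carry_out", "body": {"deltas": [[[0,0,0,0,0.6],[0,0,0,0,0.6],[0,0,0,0,0.6],[0,0,0,0,0.6],[0,0,0,0,0.6]]]}}

```text
clock: 55.95
tool_pos: [0.5453, -0.0198, 0.0994]
orientation: [180.0, 0.0, -13.9]
force: [-0.0, 0.1, 0.6]
opening: 0.0475
gripper_force: 0.0
```

Call:
{"method": "carry_out", "body": {"deltas": [[[0,0,-0.2,0,0.6],[0,0,-0.4,0,1],[0,0,-0.6,0,1],[0,0,-0.8,0,1],[0,0,-0.8,0,1]]]}}

```text
clock: 56.45
tool_pos: [0.5482, -0.0195, 0.2657]
orientation: [-179.8, -0.5, -13.9]
force: [0.6, -0.8, -0.5]
opening: 0.0851
gripper_force: 0.0
```

Run:
```python
from bl import *
o=ctrl.get_obs();print(o['clock'],o['tool_pos'],o['force'])
a=shot('scene');b=shot('side');ca=[]
for s in(a,b):
  p=proj(s,[.58,0.02,.08]);im=s['color'][int(p[1])-55:int(p[1])+55,int(p[0])-66:int(p[0])+66,::-1];ca.append(cv2.resize(im,None,fx=3,fy=3,interpolation=cv2.INTER_CUBIC))
  g=np.array([.582,-.0073,.118])+[-.034*.97,.034*.2436,0]+[-.02*.2436,-.02*.97,0]
  print('grip pred',np.round(proj(s,g),1),[(np.round(q['centre'],1),round(float(q['p']),2)) for q in ctrl.spot_point(s,'clamp_grip')[:2]])
cv2.imwrite('pics/c4.png',np.hstack(ca))
```

```text
56.45 [ 0.54823914 -0.01946074  0.2657418 ] [ 0.61042553 -0.82907093 -0.51064115]
grip pred [286.4 222.6] [(array([286.7, 223. ]), 0.69), (array([342.1, 270.2]), 0.6)]
grip pred [354.3 242.3] [(array([353.3, 242.6]), 0.69)]
```

View pics/c4.png

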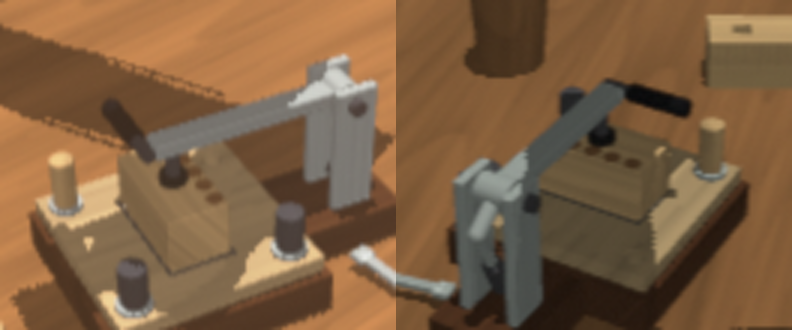

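The clamp is level with its foot pressed on the blank, both pins are seated, and the robot is clear of everything.

```bash
python3 -c "
from plant import ctrl
print(ctrl.close_job())"
```

```text
the job is handed in; nothing more can be done
None
```

I handed the job in at about 56 s: I opened the clamp, lined up the plate, pushed both pins in the rack fully home, laid the blank on the mark and swung the clamp shut onto it; the robot never went near the gouges or the mallet.

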